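Lever up a gearmotor beam and slip a slotted shim onto its levelling mount

ROBOT

A 6-joint arm with a two-finger parallel gripper is mounted at the origin on the work surface. World frame = base frame: x ahead of the robot, y to its left, z up, the work surface at z = 0. Lengths are in m, angles in rad, forces in N, time in s.
With the tool pointing down it reaches from about 0.225 to 0.875 m from the base axis. Payload 3.4 kg.
Tool frame: the origin (TCP) lies at the very end of the fingers, on their centre line; the grasp point (between the pads) lies 19 mm behind it (manip.hold_point_z is the distance from the TCP to the grasp point, in m); z points along the fingers, y is the line along which they close (so a half turn about z gives the same grasp; the last joint's range is limited). The gripper opens to 85 mm and grips with 20 to 120 N. Pads are 22 mm wide; open, the fingers measure 114 mm over their backs; the gripper's body (76 mm by 85 mm) begins 54 mm behind the grasp point. The pads swing forward as they close: fully open they stand 13 mm farther back than shut.
Start: joints at [1.189, 0.276, 1.505, -0, 1.361, -0.121], TCP at [0.148, 0.556, 0.231] pointing down, gripper open.
Joint ranges: [-2.89, 2.89], [-0.75, 2.08], [0.22, 2.7], [-1.18, 4.32], [0.11, 2.71], [-2.7, 2.7]. Speed limits (rad/s): [2.57, 2.57, 3.14, 3.14, 3.14, 3.14].

INTERFACE

Orientations are given as a unit quaternion [w, x, y, z].
In Python, from rig import readout, viewer, order, manip gives the robot as it stands. The module is installed in compiled form; this text tells all that it offers.
- The arm moves only by the tool send_rows, never from a script. Its arguments are lists of equal length, an entry for each row: "xyz": the shift along the world's x, y, z in m, a list of three; "delta_rot": the turn, a rotation vector about the world's x, y, z in degrees, a list of three. In form: {"xyz": [[tx, ty, tz], ...], "delta_rot": [[wx, wy, wz], ...]}. A call has 1 to 12 rows; each row shifts and turns the commanded pose from where the row before left it; what a row does not reach is not made up. A row lasts 1/10 s, in which the tool goes at most 50 mm and 8.59 degrees, less where a joint would pass 70% of its speed; a pose out of reach is approached as far as the arm can. A call with a gripper value outside its range is refused whole. "gripper" is the finger opening in m, from 0 to 0.0854, set as the call begins (left out, the last holds). The fingers move at their own pace and stop on an object; "force" is the grip in N (left out, the last holds). Time passes only in rows, so rows that do not move let the fingers close. It gives the time, the measured TCP pose, the force, the opening and the grip force at its end, in the units of the state.
- readout.get_state(): the state, without advancing time (a new reading comes with each control period).
- viewer.get_image(name): name is "side" or "top"; returns a dict with "color" (384x512x3 uint8, red, green, blue), "depth" (384x512 float32, m along the optical axis (not along the pixel's ray), 0 where there is no reading), "K" (3x3 intrinsics, pixels), "camera_from_world" (4x4, takes a point from world to camera coordinates). Camera axes: x right, y up, looking along -z (the intrinsics and any distortion apply to the point x, -y, -z); pixel columns grow to the right and rows downward; lengths in m; the calibration is good to about 2 mm. A picture is of the moment at which its call begins.
- order.sign_off(): hands the job in; it is judged then, once.
The state is a dict: "clock": time; "qpos": joint angles; "qd": joint speeds; "effort": joint torques, N m; "position": TCP position; "ee_rot": TCP orientation; "contact_force": force on the tool from outside, world axes, zero at the start; "moment": the same for the moment, N m; "width": finger opening in m; "gripper_force": force on a finger pad.
Only numpy, scipy, OpenCV 4.12 (cv2) and the standard library are available. Lean on these libraries where they do the work, as an engineer would, in place of code of your own. Each camera call takes 0.05 s, during which the arm holds its last target. There are 200 camera calls.

TASK

Raise the free end of the gearmotor beam with the pry bar over the round-topped fulcrum, and tuck the bar's handle side under the keeper hook so that it holds the beam up by itself. Slide the thin slotted shim onto the levelling mount, around the stud and fully home, without forcing it. Then unhook the bar, let the beam down gently onto the shim, draw the bar's toe out clear of the beam and leave the bar lying; do not lift the beam with the gripper, do not wrench the keeper, and leave the thick packer and the loose levelling feet alone.

Things in the scene. Friction and masses are not known exactly. Their poses are not given: they have to be found in the camera images.
- stand: Fixed test stand; origin on the bench under the stud's axis. +y runs along the beam from stud to hinge, z up; -x is the side towards the robot, from which the shim goes in. Fulcrum at y = -100, keeper hook at y = -270, hinge at y = +220 mm (65 mm up). A 3 mm thick, 70 mm wide strip lies under it (y -290 to +270).
- mount: Levelling mount fixed in the stand, same frame as the stand: a round pad of radius 31 mm (black rubber, steel top), flat top 45 mm above the bench, with an upright brass-coloured stud of 14 mm diameter at its centre that passes up through the beam and ends 111 mm above the bench.
- beam (a joint): Beam angle about its hinge, rad: 0 = down on the mount, grows as the free end rises (limit 0.12). The gap over the mount at the stud is 220 mm x angle: resting on the 6 mm shim it reads 0.02 to 0.03, held by the hooked bar 0.04 to 0.06. Raising the free end takes about 22 N (hidden: 17 to 28). Noisy: average it.
- beam_end (a point): Middle of the lower edge of the beam's free end (stand y = -60, z = 45 mm when down). The grey beam is 50 mm wide (x), 40 mm high and runs from here past the hinge; on it near the hinge a blue gearbox and dark motor (y +135 to +205 mm, up to 200 mm above the bench).
- stud (a point): On the stud's axis at the height of the mount's top face, 45 mm above the bench; axes as the stand.
- fulcrum (a point): Top of the fulcrum: middle of the crest of a fixed 16 mm round steel bar lying along the stand's x (56 mm long) on a dark block; 38 mm above the bench.
- keeper: Fixed keeper hook; origin on the bench at stand x = 0, y = -270 mm, axes as the stand. A post (face at x = +40 mm, 46 mm high) carries a 10 mm thick (y) lip reaching towards the robot to x = +13; its underside is 34 mm up, and a nose under its end (x +13 to +17) hangs down to 31 mm. The bar, pressed down, goes under the nose towards +x and rises behind it.
- keeper_mouth (a point): Middle of the hook's inside, where the middle of the bar's top lies when hooked: stand x = +28.5, y = -270, z = 34 mm.
- bar: Steel pry bar, 0.4 kg. Origin on its underside near the balance point (grip there); +x to the toe, z out of its top. Shaft 16 mm wide, 14 high, x -85 to +137; head 30 x 30 x 14 mm, x -115 to -85. Toe inserted with its tip at stand y = -43 puts the fulcrum at x = +120, the keeper at x = -50. It starts level on two wooden rests 20 mm high (x = -50 and +90, 50 mm wide), toe to world +y.
- bar_toe (a point): Middle of the top edge of the toe's tip (bar x = +177, z = 14 mm). The toe is 22 mm wide and 8 mm thick (bar z 6 to 14), from bar x = +137 to +177.
- shim: Thin slotted steel shim, 6 mm thick, 44 mm wide, 0.12 kg, flat on the bench. Origin on its underside where the stud's axis comes when home. Two prongs point to +x (away from the robot), end at x = +23; the 18 mm slot flares at its mouth, ends at x = -7. Black plastic neck, 20 mm wide, x -30 to -75; upright grip fin x -72 to -52, 12 mm thick (y), z 6 to 38 mm.
- shim_seat (a point): The shim's origin again: it lies at stud when the shim is home, the shim's +x then along the stand's +x.
- packer: Bystander: a solid packer 16 mm thick without a slot, with the same sort of grip fin; too thick for the gap. It and the shim may change places.
- foot_a: Bystander: loose levelling foot, 56 mm across, 108 mm high with its upright brass-coloured stud.
- foot_b: Bystander: another loose levelling foot like it.
- foot_c: Bystander: another loose levelling foot, white sleeve on its stud.
Things that resemble listed ones, but are neither listed nor needed, are in the scene too. Leave any purple look-alike of the shim alone.

How it is judged:
By the outcome, as a careful person would: the job done as asked, in the order asked, and still so for the second after the job is handed in, with the robot touching nothing.
It also fails if it takes over 72 s, if anything falls off the work surface, if the arm or the gripper's body presses on something with over 40 N, if the wrist force passes 120 N, or if a joint passes its speed limit or range.

## Working session

There is one attempt and no reset: what is moved stays moved. The work goes in short steps, Python scripts to look and compute and a tool call to move; the robot and the scene stay as the last step left them, time stands still between calls to the robot, and variables do not carry over. Pictures are saved under pics/ and viewed, at most 10 in all, crops included, and the job is handed in when it is done.

Besides the shell and the picture viewer there is one more tool, called after "Call:" as name(argument=value, ...) on one line, values as JSON. send_rows: Moves the arm, as the interface text tells. Its arguments: {"type":"object","properties":{"xyz":{"type":"array"},"delta_rot":{"type":"array"},"gripper":{"type":"number"},"force":{"type":"number"}},"required":["xyz","delta_rot"]}

```bash
mkdir -p pics
cat > h.py <<'E'
import numpy as np,cv2
from rig import readout,viewer,order,manip
def save(name,fn):
    d=viewer.get_image(name); np.savez(''+fn+'.npz',**{k:np.array(v) for k,v in d.items()})
    cv2.imwrite('pics/'+fn+'.png',cv2.cvtColor(d['color'],cv2.COLOR_RGB2BGR)); return d
def cloud(d):
    K=d['K'];T=d['camera_from_world'];z=d['depth'];v,u=np.mgrid[:z.shape[0],:z.shape[1]]
    p=np.stack([(u-K[0,2])/K[0,0]*z,-(v-K[1,2])/K[1,1]*z,-z,np.ones_like(z)],-1)
    w=p@np.linalg.inv(T).T; w=w[...,:3]; w[z==0]=np.nan; return w
def ray(d,u,v,h):
    K=d['K'];T=np.linalg.inv(d['camera_from_world'])
    r=T[:3,:3]@np.array([(u-K[0,2])/K[0,0],-(v-K[1,2])/K[1,1],-1]);o=T[:3,3]
    return o+r*(h-o[2])/r[2]
def proj(d,P):
    K=d['K'];T=d['camera_from_world'];c=T[:3,:3]@np.array(P)+T[:3,3]
    return np.array([K[0,2]+K[0,0]*c[0]/-c[2],K[1,2]+K[1,1]*-c[1]/-c[2]])
E
python3 - <<'E'
from h import *
for n in('top','side'):
    d=save(n,n+'0'); print(n,d['K'].tolist(),np.linalg.inv(d['camera_from_world'])[:3,3],d.keys())
print(readout.get_state(),manip.hold_point_z)
E
```

```text
top [[422.83062502519437, 0.0, 249.59889936645448], [0.0, 422.83062502519437, 196.25831938120615], [0.0, 0.0, 1.0]] [0.3611983  0.06584611 1.196811  ] dict_keys(['color', 'depth', 'K', 'camera_from_world'])
side [[394.3822027164634, 0.0, 251.37112302479918], [0.0, 394.3822027164634, 189.44955877047335], [0.0, 0.0, 1.0]] [ 0.07835384 -0.68325081  0.71946184] dict_keys(['color', 'depth', 'K', 'camera_from_world'])
{'clock': 0.1, 'qpos': array([ 1.18902695e+00,  2.76546182e-01,  1.50596656e+00,  8.70295661e-06,
        1.36070593e+00, -1.21005057e-01]), 'qd': array([-0.00067422, -0.00058851, -0.00336555, -0.00084983, -0.00021013,
       -0.00046052]), 'effort': array([ 8.76793838e-04, -4.17703807e+01, -2.46403116e+01, -1.38097598e-04,
        5.86703536e-03, -1.66436678e-06]), 'position': array([0.14808196, 0.55513875, 0.23053391]), 'ee_rot': array([-2.06355474e-04,  1.30013928e-01,  9.91511834e-01, -7.86396102e-04]), 'contact_force': array([-0.0604878 , -0.51330432, -0.01288603]), 'moment': array([-0.00959517,  0.00286293,  0.02629755]), 'gripper_force': 0.0, 'width': 0.0856029307908453} 0.0187
```

View pics/top0.png

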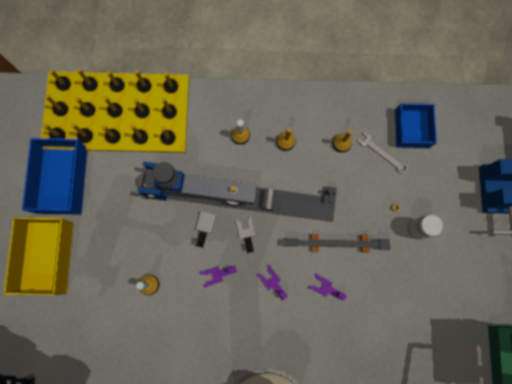

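View pics/side0.png

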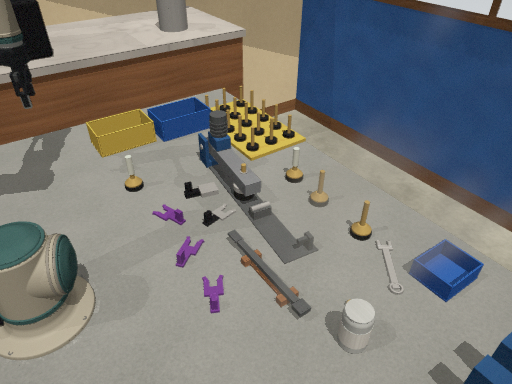

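The top view (image up = +x, left = +y) shows the beam with its stud at about (234,188), fulcrum (268,200), keeper (328,195) and the bar on its rests from (279,241) to (388,244). There are two shim candidates, at (246,233) and (205,225), plus three purple look-alikes. The (246,233) one looks forked. I'll check that in a crop.

Run:
```python
from h import *
a=cv2.imread('pics/top0.png');b=cv2.imread('pics/side0.png')
c=cv2.resize(a[175:260,185:345],None,fx=5,fy=5,interpolation=cv2.INTER_CUBIC)[:,:800]
e=cv2.resize(b[165:240,175:335],None,fx=5,fy=5,interpolation=cv2.INTER_CUBIC)
c=cv2.resize(c,(640,340));e=cv2.resize(e,(540,253))
o=np.zeros((595,640,3),np.uint8);o[:340]=c;o[340:593,:540]=e
cv2.imwrite('pics/crop0.png',o)
d=dict(np.load('top0.npz'));w=cloud(d)
# object heights in regions
def stat(n,u0,u1,v0,v1,z0,z1):
    p=w[v0:v1,u0:u1].reshape(-1,3);p=p[(p[:,2]>z0)&(p[:,2]<z1)]
    if len(p)<4: print(n,len(p));return
    c=p.mean(0);U,S,V=np.linalg.svd(p-c,full_matrices=False);q=(p-c)@V.T
    print(n,len(p),c.round(4),'ax',V[0].round(3),'ang',np.degrees(np.arctan2(V[0,1],V[0,0])).round(2),'ext',q.min(0).round(3),q.max(0).round(3))
stat('bench',200,260,290,310,-.1,.1)
stat('bar',270,395,232,255,.026,.06)
stat('beam',185,255,175,210,.07,.1)
stat('strip',280,335,190,220,-.002,.01)
stat('shimplate',233,260,212,240,.003,.012)
stat('shimfin',233,262,225,256,.025,.05)
stat('packplate',192,220,205,235,.011,.022)
stat('packfin',192,220,220,252,.03,.06)
stat('stud',228,242,180,195,.098,.13)
stat('keeper',318,340,180,205,.036,.06)
stat('fulcrum',258,280,185,215,.03,.043)
```

```text
bench 1195 [0.2947 0.1073 0.0006] ax [-0.019  1.    -0.002] ang 91.09 ext [-0.081 -0.026 -0.007] [0.082 0.026 0.008]
bar 730 [ 0.453  -0.1883  0.0343] ax [-0.006  1.     0.002] ang 90.35 ext [-0.14  -0.014 -0.007] [0.15  0.019 0.008]
beam 1328 [0.5874 0.1406 0.0852] ax [-0.128 -0.992 -0.   ] ang -97.36 ext [-0.096 -0.028 -0.014] [0.097 0.025 0.015]
strip 1519 [ 0.5627 -0.1036  0.0032] ax [0.044 0.999 0.002] ang 87.51 ext [-0.082 -0.046 -0.005] [0.076 0.047 0.007]
shimplate 293 [0.4924 0.0677 0.006 ] ax [-0.998 -0.053  0.018] ang -176.98 ext [-0.046 -0.035 -0.003] [0.032 0.037 0.006]
shimfin 35 [0.4361 0.0565 0.0377] ax [-0.971 -0.239  0.014] ang -166.17 ext [-0.01  -0.007 -0.012] [0.01  0.008 0.007]
packplate 314 [0.5026 0.181  0.0165] ax [-0.974  0.225  0.002] ang 167.01 ext [-0.029 -0.022 -0.005] [0.034 0.022 0.005]
packfin 39 [0.4485 0.1924 0.047 ] ax [-0.965  0.26   0.002] ang 164.9 ext [-0.01  -0.014 -0.006] [0.01  0.007 0.005]
stud 26 [0.5836 0.1032 0.1101] ax [-0.432 -0.005 -0.902] ang -179.37 ext [-0.005 -0.008 -0.006] [0.012 0.006 0.005]
keeper 84 [ 0.5891 -0.1681  0.0432] ax [-0.988  0.092 -0.123] ang 174.67 ext [-0.016 -0.013 -0.005] [0.024 0.011 0.007]
fulcrum 170 [0.5726 0.0045 0.0351] ax [-0.989  0.15  -0.007] ang 171.37 ext [-0.028 -0.016 -0.006] [0.028 0.015 0.005]
```

View pics/crop0.png

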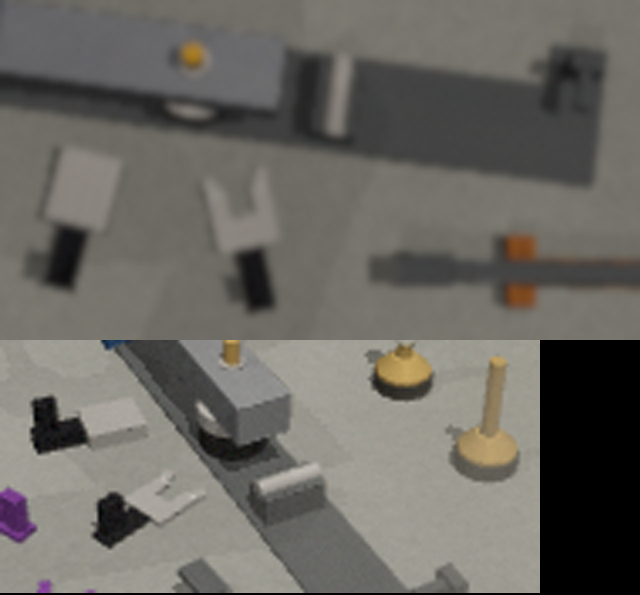

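The crop settles it. The piece at (246,233) has two prongs, a slot and a black neck with fin, so it is the shim. The piece at (205,225) is a solid, thicker plate, so it is the packer. Next I'll refine the stand, bar and shim poses.

```bash
cat > m.py <<'E'
from h import *
def avg(name,n):
    ds=[viewer.get_image(name) for _ in range(n)]
    d=ds[0]; z=np.stack([x['depth'] for x in ds]).astype(float); z[z==0]=np.nan
    d['depth']=np.nan_to_num(np.nanmean(z,0)); d['color']=np.mean([x['color'] for x in ds],0).astype(np.uint8); return d
def rect(p):
    (c,s,a)=cv2.minAreaRect((p[:,:2]*1000).astype(np.float32)); b=cv2.boxPoints((c,s,a))
    e=b[1]-b[0],b[2]-b[1]; L=max(e,key=np.linalg.norm)
    return np.round(c,1),np.round(sorted(s),1),round(float(np.degrees(np.arctan2(L[1],L[0]))),2)
def pts(d,w,u0,u1,v0,v1,z0,z1,cm=None):
    m=np.zeros(w.shape[:2],bool);m[v0:v1,u0:u1]=True; m&=(w[...,2]>z0)&(w[...,2]<z1)
    if cm is not None:m&=cm
    n,l,s,_=cv2.connectedComponentsWithStats(m.astype(np.uint8)); 
    return w[l==1+np.argmax(s[1:,4])]
E
python3 - <<'E'
from m import *
d=avg('top',8);np.savez('top1.npz',**d);w=cloud(d);c=d['color'].astype(int);g=c.mean(2)
hsv=cv2.cvtColor(d['color'],cv2.COLOR_RGB2HSV)
print('gray bench/strip/bar/beam',[g[v,u] for v,u in((300,220),(208,300),(243,340),(187,205))])
for n,a in dict(bar=(270,395,232,255,.027,.045),beam=(180,262,170,212,.075,.095),fulc=(258,280,185,215,.03,.045),keep=(315,340,178,206,.036,.055),shimfin=(233,262,225,256,.022,.05),packfin=(190,222,220,252,.03,.06)).items():
    p=pts(d,w,*a); print(n,len(p),p.mean(0).round(4),rect(p))
p=pts(d,w,275,340,185,225,-.01,.02,g<95);print('strip',len(p),p.mean(0).round(4),rect(p))
m=(hsv[...,0]>10)&(hsv[...,0]<30)&(hsv[...,1]>110);m[:180]=0;m[198:]=0;m[:,:226]=0;m[:,242:]=0
v,u=np.nonzero(m);print('stud px',len(u),u.mean(),v.mean(),u.min(),u.max(),v.min(),v.max(),ray(d,u.mean(),v.mean(),.111))
# shim plate: bright pixels
m=(g>g[300,220]+18);m[:212]=0;m[240:]=0;m[:,:230]=0;m[:,262:]=0
n,l,s,_=cv2.connectedComponentsWithStats(m.astype(np.uint8));l=l==1+np.argmax(s[1:,4]);v,u=np.nonzero(l)
q=np.array([ray(d,a,b,.006) for a,b in zip(u,v)]);print('plate',len(q),q.mean(0),rect(q))
b=(g<50);b[:225]=0;b[256:]=0;b[:,:233]=0;b[:,262:]=0;v,u=np.nonzero(b);print('black',len(u),rect(np.array([ray(d,a,bb,.02) for a,bb in zip(u,v)])))
print(np.array([g[r,232:262].astype(int) for r in range(212,256,1)]))
E
```

```text
gray bench/strip/bar/beam [np.float64(114.0), np.float64(67.33333333333333), np.float64(67.0), np.float64(100.33333333333333)]
bar 722 [ 0.453  -0.1879  0.0344] (array([ 450.8, -183.6]), array([ 27.6, 290. ]), -88.76)
beam 1357 [0.588  0.1429 0.0855] (array([589.3, 143.5]), array([ 50.2, 199.6]), 83.25)
fulc 190 [0.5726 0.0046 0.0345] (array([573. ,   4.6]), array([31., 56.]), -7.43)
keep 86 [ 0.5891 -0.1678  0.0439] (array([ 585.4, -168.2]), array([23.8, 39.2]), -5.69)
shimfin 35 [0.4361 0.0565 0.0376] (array([436.5,  56.3]), array([11.6, 19.6]), 12.65)
packfin 40 [0.4486 0.1922 0.0465] (array([448.8, 193. ]), array([11.6, 19.9]), -12.62)
strip 1569 [ 0.5636 -0.1022  0.0035] (array([ 568.8, -103.2]), array([103. , 176.8]), -89.6)
stud px 24 232.66666666666666 188.375 230 235 186 191 [0.58413451 0.10365548 0.111     ]
plate 49 [0.48061235 0.06874428 0.006     ] (array([480.7,  67.1]), array([14.8, 31.7]), -83.52)
black 89 (array([445.1,  58.5]), array([19.4, 35.9]), 1.32)
[[109 108 108 ...  94  92  89]
 [108 108 108 ... 102 101 100]
 [107 108 108 ... 104 104 103]
 ...
 [106 107 108 ... 105 106 105]
 [106 107 107 ... 105 105 104]
 [105 106 106 ... 103 104 104]]
```

Run:
```python
from m import *
d=dict(np.load('top1.npz'));w=cloud(d);g=cv2.GaussianBlur(d['color'].astype(np.float32).mean(2),(3,3),0)
def fit(P):
    P=np.array(P)[:,:2].astype(np.float32)
    a=cv2.fitLine(P,cv2.DIST_HUBER,0,.001,.001).ravel();return a
def cross(col,v0,v1,th):  # first crossing going down from dark to bright
    for v in range(v0,v1):
        if (col[v]<th)!=(col[v+1]<th): return v+(th-col[v])/(col[v+1]-col[v])
for nm,v0,v1 in(('strip -x',206,228),):
    P=[];
    for u in range(282,328):
        v=cross(g[:,u],v0,v1,90)
        if v:P.append(ray(d,u,v,.003))
    a=fit(P);print(nm,len(P),a,'psi',np.degrees(np.arctan2(a[1],a[0])))
P=[]
for u in range(282,316):
    col=g[:,u][::-1];v=cross(col,383-205,383-180,90)
    if v:P.append(ray(d,u,383-v,.003))
a=fit(P);print('strip +x',len(P),a,np.degrees(np.arctan2(a[1],a[0])))
# bar
P=[]
for u in range(290,375):
    z=w[232:256,u];k=z[(z[:,2]>.029)]
    if len(k)>2:P.append(k.mean(0))
P=np.array(P);a=fit(P);print('bar',len(P),a,np.degrees(np.arctan2(a[1],a[0])),P[:,2].mean())
p=pts(d,w,270,395,232,255,.027,.045);print('bar y range',np.sort(p[:,1])[[0,3,8,-9,-4,-1]])
# bar toe/head ends by gray along row
for v in (241,242,243,244): print(v,g[v,272:288].astype(int),g[v,380:396].astype(int))
print(ray(d,279,242,.034),ray(d,388,244,.034))
for r in range(212,254,1): print(r,g[r,232:260].astype(int))
```

```text
strip -x 46 [ 0.10472427  0.9945013   0.5255751  -0.09953041] psi 83.988716
strip +x 34 [ 0.1186177   0.99294     0.599048   -0.07753734] 83.18766
bar 85 [ 0.00509816 -0.999987    0.45296273 -0.16343461] -89.70789 0.034482383123675076
bar y range [-0.3282589  -0.32812086 -0.32710834 -0.04136501 -0.03871981 -0.03859675]
241 [112 113 113 111 102  88  76  72  71  71  71  70  68  66  65  65] [ 58  62  64  65  65  66  66  67  72  85 100 110 112 112 111 111]
242 [113 113 114 111 102  88  76  71  70  70  70  70  69  67  65  65] [ 58  62  64  65  65  65  65  66  71  83  99 109 112 111 110 110]
243 [113 114 114 111 103  89  77  72  71  71  71  70  69  67  66  65] [ 59  62  64  65  65  65  65  66  70  82  98 108 112 111 110 110]
244 [113 114 114 112 104  92  82  77  76  76  74  72  70  68  67  67] [ 59  63  64  65  65  65  66  66  70  81  96 107 111 111 111 111]
[ 0.45271855 -0.02500091  0.034     ] [ 0.4537859  -0.32487789  0.034     ]
212 [108 108 107 107 106 107 107 106 106 105 104 105 106 107 106 105 105 104
 104 104 103 101  99  97  95  94  93  92]
213 [107 108 107 107 106 106 106 106 105
[... 4138 characters left out ...]
106 106 106 106 106 104 100  90  77  68  62  53  38  25  20  20
  22  28  45  70  90 101 104 104 104 105]
249 [106 106 106 106 106 106 106 105 101  94  83  74  68  60  45  29  21  20
  22  27  42  66  88 101 104 104 104 104]
250 [106 106 106 107 107 106 106 105 103  98  91  85  81  72  55  36  25  23
  25  30  43  66  88 101 104 104 104 104]
251 [106 106 107 107 107 107 106 106 105 103 100  97  94  85  67  47  36  36
  40  45  56  73  91 102 105 105 104 104]
252 [106 106 107 107 107 107 107 106 106 105 105 103 101  93  78  62  56  59
  64  69  76  86  96 103 105 105 105 105]
253 [106 107 107 107 107 107 107 107 106 106 106 105 103  99  90  81  79  83
  87  91  94  97 102 105 105 105 104 105]
```

Run:
```python
from m import *
d=dict(np.load('top1.npz'));w=cloud(d)
for v in(240,242,244):
  print((w[v,272:296,1]*1e3).round(0).astype(int),(w[v,272:296,2]*1e3).round(0).astype(int))
print((w[243,376:394]*1e3).round(0)[:,1:].astype(int).tolist())
c=cv2.imread('pics/side0.png')[220:320,215:325]
cv2.imwrite('pics/crop1.png',cv2.resize(c,None,fx=5.5,fy=5.5,interpolation=cv2.INTER_CUBIC))
```

```text
[ -8 -11 -13 -16 -19 -22 -25 -27 -30 -33 -36 -39 -39 -41 -44 -47 -50 -52
 -55 -58 -61 -63 -66 -69] [ 0  0  2  0  1  1  1  2  1  1  1  1 34 35 35 35 35 35 34 35 34 36 35 36]
[ -8 -11 -14 -16 -19 -22 -25 -28 -31 -33 -36 -39 -39 -41 -44 -47 -50 -52
 -55 -58 -61 -63 -66 -69] [ 0 -1 -1  0  2  0  0  0 -1  0  0  0 33 35 34 35 35 34 35 34 35 35 35 34]
[ -8 -11 -14 -16 -19 -22 -25 -28 -30 -33 -36 -39 -39 -42 -44 -47 -50 -52
 -55 -58 -61 -63 -66 -69] [ 0  0  0  0  1 -1  0  2  1 -1  1  0 33 33 35 34 34 36 33 34 35 34 34 36]
[[-292, 35], [-294, 35], [-297, 34], [-300, 34], [-303, 34], [-306, 34], [-308, 34], [-311, 34], [-314, 35], [-317, 35], [-319, 34], [-322, 36], [-325, 35], [-327, 36], [-342, 2], [-344, 2], [-348, 0], [-350, 1]]
```

View pics/crop1.png

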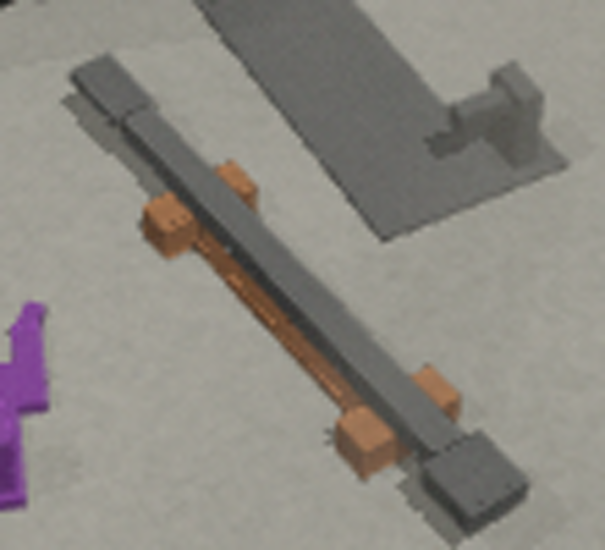

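This crop shows the bar on its two wooden rests, with a low lath between them. The darker strip beyond the toe was a shadow; the depth puts the toe tip at y≈-0.037.

Measured poses:
- **Stand:** yaw -6.5°, stud at (0.584, 0.1037). The fulcrum and strip agree within about 1 mm.
- **Bar:** origin at (0.453, -0.214), pointing along +y.

Moving to the bar.

Call:
send_rows(xyz=[[0.0127,-0.032,-0.003],[0.0127,-0.032,-0.003],[0.0127,-0.032,-0.003],[0.0127,-0.032,-0.003],[0.0127,-0.032,-0.003],[0.0127,-0.032,-0.003],[0.0127,-0.032,-0.003],[0.0127,-0.032,-0.003],[0.0127,-0.032,-0.003],[0.0127,-0.032,-0.003],[0.0127,-0.032,-0.003],[0.0127,-0.032,-0.003]], delta_rot=[[0,0,-3.12],[0,0,-3.12],[0,0,-3.12],[0,0,-3.12],[0,0,-3.12],[0,0,-3.12],[0,0,-3.12],[0,0,-3.12],[0,0,-3.12],[0,0,-3.12],[0,0,-3.12],[0,0,-3.12]], gripper=0.05, force=80)

```text
clock: 1.7
position: [0.301, 0.1704, 0.1955]
ee_rot: [0.0, 0.442, 0.897, 0.0]
contact_force: [1.0, 0.3, 0.1]
width: 0.0506
gripper_force: 0.0
```

Call:
send_rows(xyz=[[0.0127,-0.032,-0.003],[0.0127,-0.032,-0.003],[0.0127,-0.032,-0.003],[0.0127,-0.032,-0.003],[0.0127,-0.032,-0.003],[0.0127,-0.032,-0.003],[0.0127,-0.032,-0.003],[0.0127,-0.032,-0.003],[0.0127,-0.032,-0.003],[0.0127,-0.032,-0.003],[0.0127,-0.032,-0.003],[0.0127,-0.032,-0.003]], delta_rot=[[0,0,-3.12],[0,0,-3.12],[0,0,-3.12],[0,0,-3.12],[0,0,-3.12],[0,0,-3.12],[0,0,-3.12],[0,0,-3.12],[0,0,-3.12],[0,0,-3.12],[0,0,-3.12],[0,0,-3.12]])

```text
clock: 2.9
position: [0.4535, -0.2139, 0.1594]
ee_rot: [0.0, 0.707, 0.707, 0.0]
contact_force: [0.5, 0.3, 1.0]
width: 0.0497
gripper_force: 0.0
```

```bash
cat >> h.py <<'E'
from scipy.spatial.transform import Rotation as R
def st():
    s=readout.get_state();q=s['ee_rot'];M=R.from_quat(np.r_[q[1:],q[0]]).as_matrix()
    print('t',round(s['clock'],2),'p',(s['position']*1e3).round(1),'z',M[:,2].round(4),'yang',np.degrees(np.arctan2(M[1,1],M[0,1])).round(2),'F',s['contact_force'].round(1),'M',s['moment'].round(2),'w',round(s['width']*1e3,1),'gf',round(s['gripper_force'],1),'q',s['qpos'].round(2))
    return s
E
python3 -c "
from h import *
st()"
```

```text
t 2.9 p [ 453.5 -213.9  159.4] z [ 5.e-04 -1.e-04 -1.e+00] yang 0.03 F [0.5 0.3 1. ] M [-0.02 -0.04 -0.  ] w 49.7 gf 0.0 q [-0.58  0.22  1.77  0.    1.15 -0.58]
```

Call:
send_rows(xyz=[[0,0,-0.02],[0,0,-0.025],[0,0,-0.025],[0,0,-0.025],[0,0,-0.02],[0,0,-0.015],[0,0,-0.01],[0,0,-0.006],[0,0,0]], delta_rot=[[0,0,0.1],[0,0,0.1],[0,0,0.1],[0,0,0],[0,0,0],[0,0,0],[0,0,0],[0,0,0],[0,0,0]])

```text
clock: 3.8
position: [0.453, -0.2123, 0.0129]
ee_rot: [-0.0, 0.704, 0.71, -0.0]
contact_force: [1.4, 0.2, -0.4]
width: 0.0502
gripper_force: 0.0
```

Call:
send_rows(xyz=[[0,0,0],[0,0,0],[0,0,0],[0,0,0],[0,0,0],[0,0,0]], delta_rot=[[0,0,0],[0,0,0],[0,0,0],[0,0,0],[0,0,0],[0,0,0]], gripper=0.0, force=80)

```text
clock: 4.4
position: [0.4535, -0.2127, 0.0143]
ee_rot: [0.001, 0.704, 0.71, 0.0]
contact_force: [-1.8, -0.2, 6.2]
width: 0.0144
gripper_force: 78.8
```

```bash
python3 -c "
from h import *
st()"
```

```text
t 4.4 p [ 453.5 -212.7   14.3] z [ 1.4e-03 -9.0e-04 -1.0e+00] yang 0.47 F [-1.8 -0.2  6.2] M [ 0.08  0.2  -0.03] w 14.4 gf 78.8 q [-0.58  0.39  1.96 -0.    0.78 -0.59]
```

```bash
cat > b.py <<'E'
from h import *
psi=np.radians(-6.5);S=np.array([.5841,.1037,0]);ex=np.array([np.cos(psi),np.sin(psi),0]);ey=np.array([-np.sin(psi),np.cos(psi),0]);ez=np.array([0,0,1.])
off=np.array([.0013,0,-.0057]) # TCP in bar frame
def W(x,y,z): return S+ex*x+ey*y+ez*z
def bar(tip_y,zf,s,xf,xk):
    """underside passes height zf at stand y=-.1; s = tan(toe-down pitch); xf,xk: stand x of axis at y=-.1,-.27. Returns TCP pos, tool R"""
    a=W(xf,-.1,zf);t=(xf-xk)/.17*ex+ey; t=t-s*ez*np.linalg.norm(t); t/=np.linalg.norm(t)
    l=np.cross(ez,t);l/=np.linalg.norm(l);n=np.cross(t,l)  # bar x=t,y=l,z=n
    tip0=a+n*.014; k=(tip_y-(tip0-S)@ey)/(t@ey); o=tip0+t*k-t*.177-n*.014
    Rb=np.stack([t,l,n],1); p=o+Rb@off
    # tool at grasp: tool z=-n, tool y = -l (bar heading 90 -> world +x)
    y=-l; z=-n; return p,np.stack([np.cross(y,z),y,z],1)
def delta(p,Rt,n):
    s=readout.get_state();q=s['ee_rot'];M=R.from_quat(np.r_[q[1:],q[0]]).as_matrix()
    d=p-s['position'];rv=np.degrees((R.from_matrix(Rt@M.T)).as_rotvec())
    print('target',p.round(4),'d',d.round(4),'rv',rv.round(2),'| per row',(d/n).round(4),(rv/n).round(2))
E
python3 -c "
from b import *
p,r=bar(-.120,.040,.27,.003,-.006);print(p);delta(p,r,1)
p,r=bar(-.120,.040,0,.003,-.006);delta(p,r,1)
"
```

```text
[ 0.54350875 -0.18809727  0.08668892]
target [ 0.5435 -0.1881  0.0867] d [0.09   0.0247 0.0724] rv [-15.02   1.27  -9.95] | per row [0.09   0.0247 0.0724] [-15.02   1.27  -9.95]
target [ 0.5434 -0.189   0.0343] d [0.0899 0.0237 0.02  ] rv [  0.06   0.07 -10.  ] | per row [0.0899 0.0237 0.02  ] [  0.06   0.07 -10.  ]
```

Call:
send_rows(xyz=[[0,0,0.004],[0,0,0.012],[0,0,0.02],[0,0,0.025],[0,0,0.025],[0,0,0.02],[0,0,0.014]], delta_rot=[[0,0,0],[0,0,0],[0,0,0],[0,0,0],[0,0,0],[0,0,0],[0,0,0]])

```text
clock: 5.1
position: [0.4531, -0.2124, 0.1344]
ee_rot: [0.0, 0.704, 0.71, 0.0]
contact_force: [1.0, -0.5, -4.6]
width: 0.014
gripper_force: 78.3
```

```bash
python3 -c "
from m import *
st()
d=avg('top',3);w=cloud(d)
p=pts(d,w,260,400,225,265,.09,.16)
print(rect(p))
for lo,hi in((-.4,-.25),(-.13,-.05),(-.05,.1)):
  k=p[(p[:,1]>lo)&(p[:,1]<hi)];print(k.mean(0).round(4))
print(p[:,1].min(),p[:,1].max())
"
```

```text
t 5.1 p [ 453.1 -212.4  134.4] z [ 8.e-04 -5.e-04 -1.e+00] yang 0.49 F [ 1.  -0.5 -4.6] M [-0.1  -0.02  0.01] w 14.0 gf 78.3 q [-0.58  0.24  1.81  0.    1.09 -0.59]
(array([ 452.1, -127.5]), array([ 37.4, 179.5]), -88.61)
[nan nan nan]
[ 0.4535 -0.0879  0.1505]
[ 0.4536 -0.0434  0.1511]
-0.2175891765128934 -0.037790550583544996<string>:8: RuntimeWarning: Mean of empty slice.
  ret = um.true_divide(
```

```bash
cat >> m.py <<'E'
def barfit(n=3,rng=((-.16,-.04),(-.33,-.27)),xc=.4533,cam='top'):
    d=avg(cam,n);w=cloud(d).reshape(-1,3);out=[]
    for lo,hi in rng:
        k=w[(w[:,1]>lo)&(w[:,1]<hi)&(abs(w[:,0]-xc)<.02)&(w[:,2]>.08)]
        z=np.median(k[:,2]);k=k[abs(k[:,2]-z)<.012];f=np.polyfit(k[:,1],k[:,2],1);out.append(k)
        print(cam,lo,hi,len(k),k.mean(0).round(4),'slope',f[0].round(4))
    k=np.vstack(out);print('all slope',np.polyfit(k[:,1],k[:,2],1).round(4))
E
python3 -c "
from m import *
barfit();barfit(cam='side')
d=dict(np.load('side0.npz'));w=cloud(d).reshape(-1,3);k=w[(abs(w[:,0]-.4533)<.005)&(w[:,1]>-.3)&(w[:,1]<-.05)&(w[:,2]>.025)];print('side ref bar top',k.mean(0))
"
```

```text
top -0.16 -0.04 41 [ 0.4624 -0.1461  0.4965] slope -0.3612
top -0.33 -0.27 9 [ 0.4525 -0.2722  0.5255] slope 1.3627
all slope [-0.2297  0.4629]
side -0.16 -0.04 255 [ 0.4494 -0.0842  0.1501] slope 0.0121
side -0.33 -0.27 186 [ 0.4449 -0.2776  0.4815] slope -2.2053
all slope [-1.6409  0.0179]
side ref bar top [ 0.45328711 -0.18556929  0.03355028]
```

```bash
python3 -c "
from m import *
st()
d=avg('side',3);w=cloud(d);np.savez('side1.npz',**d)
for x0 in(.449,.453,.457):
  k=w.reshape(-1,3);k=k[(abs(k[:,0]-x0)<.002)&(k[:,1]>-.34)&(k[:,1]<-.03)&(k[:,2]>.12)&(k[:,2]<.17)]
  for lo in np.arange(-.34,-.03,.03):
    q=k[(k[:,1]>=lo)&(k[:,1]<lo+.03)]
    if len(q)>2: print(x0,round(lo+.015,3),len(q),q[:,2].mean().round(4),end=' | ')
  print()
c=cv2.cvtColor(d['color'],cv2.COLOR_RGB2BGR)[100:330,170:400];cv2.imwrite('pics/crop2.png',cv2.resize(c,None,fx=2.6,fy=2.6,interpolation=cv2.INTER_CUBIC))
"
```

```text
t 5.55 p [ 452.5 -212.   132.3] z [-0.0017  0.0012 -1.    ] yang 0.47 F [ 0.3 -0.3 -4.6] M [-0.01 -0.04  0.03] w 14.3 gf 78.4 q [-0.58  0.24  1.82  0.    1.08 -0.59]
0.449 -0.325 25 0.1497 | 0.449 -0.295 23 0.1518 | 0.449 -0.265 21 0.1517 | 0.449 -0.235 22 0.1518 | 0.449 -0.175 5 0.1545 | 0.449 -0.115 13 0.1514 | 0.449 -0.085 15 0.1515 | 0.449 -0.055 13 0.1516 | 
0.453 -0.325 23 0.1502 | 0.453 -0.295 27 0.1517 | 0.453 -0.265 19 0.1516 | 0.453 -0.235 21 0.1517 | 0.453 -0.205 5 0.1539 | 0.453 -0.175 3 0.1516 | 0.453 -0.115 15 0.1516 | 0.453 -0.085 13 0.1516 | 0.453 -0.055 13 0.1513 | 
0.457 -0.325 25 0.1503 | 0.457 -0.295 21 0.1518 | 0.457 -0.265 24 0.1517 | 0.457 -0.235 19 0.1514 | 0.457 -0.205 5 0.1513 | 0.457 -0.175 5 0.1517 | 0.457 -0.115 14 0.1513 | 0.457 -0.085 14 0.1515 | 0.457 -0.055 14 0.1514 |
```

View pics/crop2.png

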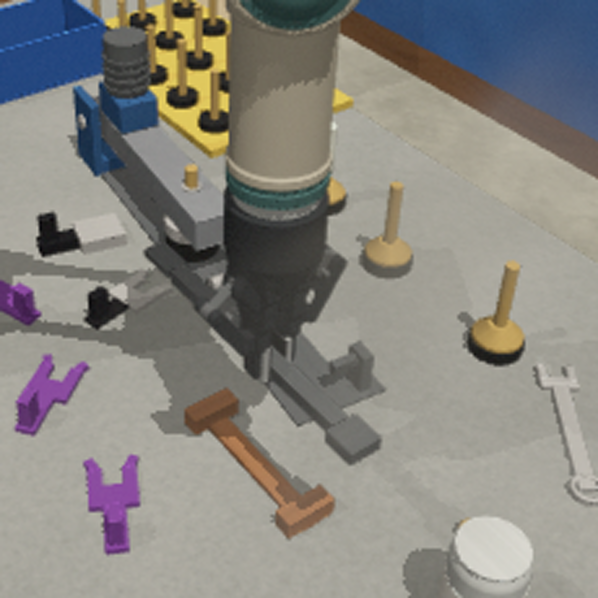

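The side crop shows the bar held level and clear of its rests, with its top at 0.152. The grip geometry is therefore as modelled. I'll carry it to the insertion line, yawed and with the toe down.

Call:
send_rows(xyz=[[0.0114,0.003,0],[0.0114,0.003,0],[0.0114,0.003,0],[0.0114,0.003,0],[0.0114,0.003,0],[0.0114,0.003,0],[0.0114,0.003,0],[0.0114,0.003,0]], delta_rot=[[0,0,-1.244],[0,0,-1.244],[0,0,-1.244],[0,0,-1.244],[0,0,-1.244],[0,0,-1.244],[0,0,-1.244],[0,0,-1.244]])

```text
clock: 6.5
position: [0.5446, -0.1882, 0.133]
ee_rot: [-0.0, 0.763, 0.646, -0.0]
contact_force: [0.7, 0.7, -4.3]
width: 0.0145
gripper_force: 78.3
```

Call:
send_rows(xyz=[[0,0,-0.0045],[0,0,-0.0045],[0,0,-0.0045],[0,0,-0.0045],[0,0,-0.0045],[0,0,-0.0045],[0,0,-0.0045],[0,0,-0.0045],[0,0,0],[0,0,0]], delta_rot=[[-1.86,0.31,0],[-1.86,0.31,0],[-1.86,0.31,0],[-1.86,0.31,0],[-1.86,0.31,0],[-1.86,0.31,0],[-1.86,0.31,0],[-1.86,0.31,0],[0,0,0],[0,0,0]])

```text
clock: 7.5
position: [0.5443, -0.1881, 0.0971]
ee_rot: [0.084, 0.756, 0.641, -0.1]
contact_force: [-0.3, -0.3, -3.7]
width: 0.014
gripper_force: 78.4
```

```bash
python3 -c "
from b import *
st()
p,r=bar(-.120,.040,.27,.003,-.006);delta(p,r,1)
p,r=bar(-.043,.040,.27,.003,-.006);delta(p,r,10)
"
```

```text
t 7.5 p [ 544.3 -188.1   97.1] z [-0.043  -0.2558 -0.9658] yang -9.45 F [-0.3 -0.3 -3.7] M [ 0.21 -0.01 -0.03] w 14.0 gf 78.4 q [-0.29  0.38  1.74 -0.31  1.01  0.04]
target [ 0.5435 -0.1881  0.0867] d [-0.0008 -0.     -0.0104] rv [-0.08 -0.01 -0.08] | per row [-0.0008 -0.     -0.0104] [-0.08 -0.01 -0.08]
target [ 0.5563 -0.1121  0.0659] d [ 0.012   0.076  -0.0312] rv [-0.08 -0.01 -0.08] | per row [ 0.0012  0.0076 -0.0031] [-0.01 -0.   -0.01]
```

Call:
send_rows(xyz=[[-0.0004,0,-0.0035],[-0.0004,0,-0.0035],[0,0,-0.0034],[0,0,0],[0,0,0]], delta_rot=[[0,0,0],[0,0,0],[0,0,0],[0,0,0],[0,0,0]])

```text
clock: 8.0
position: [0.5434, -0.1886, 0.0868]
ee_rot: [0.085, 0.757, 0.641, -0.1]
contact_force: [-0.1, -0.1, -3.9]
width: 0.0142
gripper_force: 78.4
```

```bash
cat > c.py <<'E'
from m import *
from b import *
def check(cam='side',n=3,y0=-.19,y1=-.03,zmin=.047,zmax=.12,xw=.02):
    "bar points in stand frame near toe: returns fits"
    d=avg(cam,n);w=cloud(d).reshape(-1,3)-S
    q=np.stack([w@ex,w@ey,w@ez],1);q=q[(abs(q[:,0]-.003)<xw)&(q[:,1]>y0)&(q[:,1]<y1)&(q[:,2]>zmin)&(q[:,2]<zmax)]
    return d,q
E
python3 -c "
from c import *
st()
for cam in('side','top'):
  d,q=check(cam)
  for lo in np.arange(-.20,-.09,.01):
    k=q[(q[:,1]>=lo)&(q[:,1]<lo+.01)]
    if len(k)>3:
      zz=.040+.014*1.036-( -.27)*0; ze=.040+.0145-.27*(k[:,1].mean()+.1)
      print(cam,k[:,1].mean().round(3),len(k),'z90',np.percentile(k[:,2],75).round(4),'exp',ze.round(4),'x',k[:,0].min().round(3),k[:,0].max().round(3))
  print(q[:,1].max())
p,r=bar(-.120,.040,.27,.003,-.006);delta(p,r,1)
p,r=bar(-.043,.040,.27,.003,-.006);delta(p,r,10)
"
```

```text
t 8.0 p [ 543.4 -188.6   86.8] z [-0.043  -0.2566 -0.9656] yang -9.49 F [-0.1 -0.1 -3.9] M [ 0.21 -0.08  0.03] w 14.2 gf 78.4 q [-0.29  0.39  1.75 -0.31  0.99  0.05]
side -0.185 6 z90 0.0704 exp 0.0774 x -0.01 -0.008
side -0.174 8 z90 0.0679 exp 0.0744 x -0.009 -0.008
side -0.164 7 z90 0.0681 exp 0.0717 x -0.009 -0.007
side -0.156 8 z90 0.0683 exp 0.0696 x -0.011 -0.006
side -0.145 10 z90 0.0662 exp 0.0666 x -0.01 0.0
side -0.135 12 z90 0.0636 exp 0.0638 x -0.01 0.009
side -0.126 10 z90 0.0608 exp 0.0616 x -0.009 0.012
-0.030001534774523993
top -0.164 20 z90 0.0735 exp 0.0718 x -0.008 0.007
top -0.155 32 z90 0.071 exp 0.0694 x -0.01 0.011
top -0.145 31 z90 0.0686 exp 0.0667 x -0.009 0.011
top -0.135 32 z90 0.0654 exp 0.064 x -0.009 0.012
top -0.126 27 z90 0.0627 exp 0.0614 x -0.009 0.012
-0.030036266947339508
target [ 0.5435 -0.1881  0.0867] d [-0.0001  0.0003 -0.0004] rv [-0.02  0.03 -0.06] | per row [-0.0001  0.0003 -0.0004] [-0.02  0.03 -0.06]
target [ 0.5563 -0.1121  0.0659] d [ 0.0127  0.0764 -0.0212] rv [-0.02  0.03 -0.06] | per row [ 0.0013  0.0076 -0.0021] [-0.    0.   -0.01]
```

Call:
send_rows(xyz=[[0.0013,0.0076,-0.0021],[0.0013,0.0076,-0.0021],[0.0013,0.0076,-0.0021],[0.0013,0.0076,-0.0021],[0.0013,0.0076,-0.0021],[0.0013,0.0076,-0.0021],[0.0013,0.0076,-0.0021],[0.0013,0.0076,-0.0021],[0.0012,0.0076,-0.0022],[0.0012,0.0076,-0.0022],[0,0,0],[0,0,0]], delta_rot=[[0,0,0],[0,0,0],[0,0,0],[0,0,0],[0,0,0],[0,0,0],[0,0,0],[0,0,0],[0,0,0],[0,0,0],[0,0,0],[0,0,0]])

```text
clock: 9.5
position: [0.5563, -0.1123, 0.0657]
ee_rot: [0.085, 0.756, 0.641, -0.1]
contact_force: [1.1, -0.4, -3.3]
width: 0.014
gripper_force: 78.4
```

```bash
python3 -c "
from c import *
st()
p,r=bar(-.043,.040,.27,.003,-.006);delta(p,r,1)
p,r=bar(-.043,.0381,0.0,.003,-.006);delta(p,r,1)
p,r=bar(-.043,.0381,-.141,.003,-.006);delta(p,r,1)
d=avg('side',3);c=cv2.cvtColor(d['color'],cv2.COLOR_RGB2BGR)[150:270,190:310];cv2.imwrite('pics/crop3.png',cv2.resize(c,None,fx=5,fy=5,interpolation=cv2.INTER_CUBIC))
"
```

```text
t 9.5 p [ 556.3 -112.3   65.7] z [-0.0428 -0.2571 -0.9654] yang -9.44 F [ 1.1 -0.4 -3.3] M [ 0.24 -0.04 -0.04] w 14.0 gf 78.4 q [-0.15  0.42  1.76 -0.32  0.98  0.19]
target [ 0.5563 -0.1121  0.0659] d [-0.      0.0003  0.0002] rv [-0.   -0.   -0.09] | per row [-0.      0.0003  0.0002] [-0.   -0.   -0.09]
target [ 0.5561 -0.113   0.0324] d [-0.0002 -0.0006 -0.0333] rv [14.9  -2.49 -0.09] | per row [-0.0002 -0.0006 -0.0333] [14.9  -2.49 -0.09]
target [ 0.5569 -0.1086  0.0162] d [ 0.0006  0.0038 -0.0494] rv [22.82 -3.82 -0.09] | per row [ 0.0006  0.0038 -0.0494] [22.82 -3.82 -0.09]
```

View pics/crop3.png

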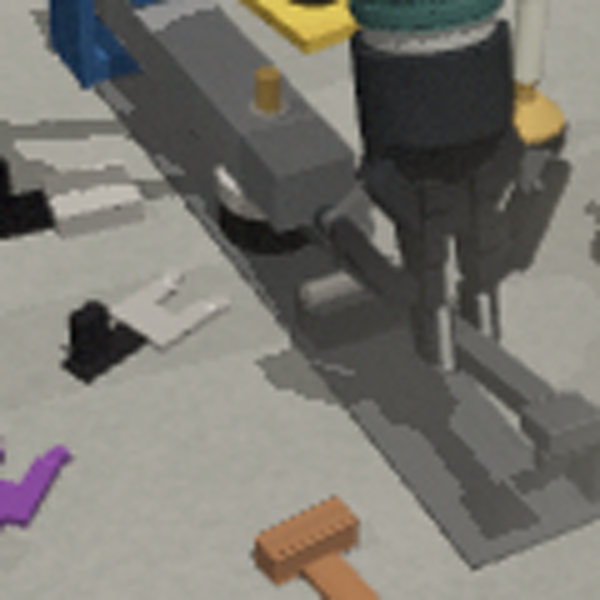

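The side crop shows the toe under the beam's free end at about (330,220), with the bar over the fulcrum and nothing pressing. Now I'll lever the handle down.

Call:
send_rows(xyz=[[0,0,-0.0033],[0,0,-0.0033],[0,0,-0.0033],[0,0,-0.0034],[0,0,-0.0034],[0,0,-0.0034],[0,0,-0.0033],[0,-0.0002,-0.0033],[0,-0.0002,-0.0033],[0,-0.0002,-0.0033],[0,0,0]], delta_rot=[[1.49,-0.25,0],[1.49,-0.25,0],[1.49,-0.25,0],[1.49,-0.25,0],[1.49,-0.25,0],[1.49,-0.25,0],[1.49,-0.25,0],[1.49,-0.25,0],[1.49,-0.25,0],[1.49,-0.25,0],[0,0,0]])

```text
clock: 10.75
position: [0.5565, -0.1138, 0.0334]
ee_rot: [0.0, 0.763, 0.646, 0.001]
contact_force: [-1.5, 2.2, 4.1]
width: 0.0142
gripper_force: 79.6
```

```bash
python3 -c "
from c import *
st()
p,r=bar(-.043,.0381,0,.003,-.006);delta(p,r,1)
p,r=bar(-.043,.0381,-.145,.003,-.006);delta(p,r,8)
"
```

```text
t 10.75 p [ 556.5 -113.8   33.4] z [ 1.4e-03  2.0e-04 -1.0e+00] yang -9.54 F [-1.5  2.2  4.1] M [0.02 0.19 0.23] w 14.2 gf 79.6 q [-0.32  0.44  1.79  0.    0.9  -0.16]
target [ 0.5561 -0.113   0.0324] d [-0.0004  0.0008 -0.001 ] rv [-0.01  0.08  0.01] | per row [-0.0004  0.0008 -0.001 ] [-0.01  0.08  0.01]
target [ 0.5569 -0.1084  0.0158] d [ 0.0004  0.0054 -0.0176] rv [ 8.12 -1.29  0.02] | per row [ 0.      0.0007 -0.0022] [ 1.02 -0.16  0.  ]
```

Call:
send_rows(xyz=[[0,0.0005,-0.0022],[0,0.0005,-0.0022],[0,0.0005,-0.0022],[0,0.0005,-0.0022],[0,0.0005,-0.0022],[0,0.0006,-0.0022],[0,0.0006,-0.0022],[0,0.0006,-0.0022],[0,0,0],[0,0,0]], delta_rot=[[1.02,-0.17,0],[1.02,-0.17,0],[1.02,-0.17,0],[1.02,-0.17,0],[1.02,-0.17,0],[1.02,-0.17,0],[1.02,-0.17,0],[1.02,-0.17,0],[0,0,0],[0,0,0]])

```text
clock: 11.75
position: [0.5573, -0.112, 0.0163]
ee_rot: [-0.043, 0.761, 0.646, 0.054]
contact_force: [-2.6, -5.6, 6.1]
width: 0.0143
gripper_force: 80.0
```

```bash
cat >> c.py <<'E'
def keep(cam,n=3,x0=-.03,x1=.06,y0=-.30,y1=-.235):
    d=avg(cam,n);w=cloud(d).reshape(-1,3)-S;q=np.stack([w@ex,w@ey,w@ez],1)
    q=q[(q[:,0]>x0)&(q[:,0]<x1)&(q[:,1]>y0)&(q[:,1]<y1)&(q[:,2]>.01)&(q[:,2]<.07)]
    for lo in np.arange(y0,y1,.008):
        k=q[(q[:,1]>=lo)&(q[:,1]<lo+.008)];b=k[k[:,2]<.037]
        if len(b)>3: print(cam,'y',(lo+.004).round(3),'n',len(b),'x',np.percentile(b[:,0],[3,97]).round(4),'z',np.percentile(b[:,2],[50,80]).round(4))
def beamang(n=6):
    d=avg('top',n);w=cloud(d).reshape(-1,3)-S;q=np.stack([w@ex,w@ey,w@ez],1)
    k=q[(abs(q[:,0])<.018)&(q[:,1]>-.055)&(q[:,1]<.115)&((abs(q[:,1])>.02))&(q[:,2]>.075)&(q[:,2]<.12)]
    z=np.median(k[:,2]);k=k[abs(k[:,2]-z)<.02];f=np.polyfit(k[:,1],k[:,2],1);r=k[:,2]-np.polyval(f,k[:,1]);k=k[abs(r)<.005];f=np.polyfit(k[:,1],k[:,2],1)
    zz=np.polyval(f,.0);print('beam slope ang',(-f[0]).round(4),'z at stud',zz.round(4),'rise ang',((zz-.0853)/.22).round(4),len(k))
E
python3 -c "
from c import *
st()
p,r=bar(-.043,.0381,-.145,.003,-.006);delta(p,r,1)
p,r=bar(-.043,.0381,-.145,.005,.0285);delta(p,r,8)
keep('top');keep('side');beamang()
"
```

```text
t 11.75 p [ 557.3 -112.    16.3] z [ 0.0265  0.1359 -0.9904] yang -9.36 F [-2.6 -5.6  6.1] M [-1.    0.47  0.19] w 14.3 gf 80.0 q [-0.41  0.47  1.81  0.17  0.9  -0.36]
target [ 0.5569 -0.1084  0.0158] d [-0.0004  0.0036 -0.0005] rv [ 0.33  0.19 -0.17] | per row [-0.0004  0.0036 -0.0005] [ 0.33  0.19 -0.17]
target [ 0.5805 -0.1097  0.0159] d [ 0.0232  0.0023 -0.0004] rv [ 0.31  0.22 10.73] | per row [ 0.0029  0.0003 -0.    ] [0.04 0.03 1.34]
side y -0.296 n 24 x [-0.014   0.0003] z [0.0254 0.0261]
side y -0.288 n 27 x [-0.0136  0.0419] z [0.0258 0.0269]
side y -0.28 n 66 x [-0.0128  0.0505] z [0.0268 0.0298]
side y -0.272 n 44 x [-0.013   0.0395] z [0.0284 0.0326]
side y -0.264 n 25 x [-0.0122  0.04  ] z [0.0287 0.0297]
side y -0.256 n 27 x [-0.0122  0.0115] z [0.0303 0.0314]
side y -0.248 n 20 x [-0.0119  0.0034] z [0.031  0.0321]
side y -0.24 n 23 x [-0.0113  0.0037] z [0.0327 0.0333]
beam slope ang 0.0493 z at stud 0.0967 rise ang 0.052 645
```

Call:
send_rows(xyz=[[0,0,-0.0006],[0,0,-0.0006],[0.0026,0,0],[0.0026,0,0],[0.0026,0,0],[0.0026,0,0],[0.0026,0,0],[0.0026,0,0],[0.0026,0,0],[0.0026,0,0],[0.0024,0,0],[0,0,0]], delta_rot=[[0.3,-0.05,0],[0.3,-0.05,0],[0,0,1.19],[0,0,1.19],[0,0,1.19],[0,0,1.19],[0,0,1.19],[0,0,1.19],[0,0,1.19],[0,0,1.19],[0,0,1.2],[0,0,0]])

```text
clock: 13.55
position: [0.5817, -0.1134, 0.0152]
ee_rot: [-0.051, 0.697, 0.713, 0.053]
contact_force: [-1.9, -9.2, 5.3]
width: 0.0142
gripper_force: 79.8
```

```bash
python3 -c "
from c import *
st()
p,r=bar(-.043,.0381,-.145,.005,.0285);delta(p,r,1)
p,r=bar(-.0465,.0381,-.115,.005,.0285);delta(p,r,1)
keep('top');keep('side');beamang(3)
"
```

```text
t 13.55 p [ 581.7 -113.4   15.2] z [ 0.0015  0.1463 -0.9892] yang 1.29 F [-1.9 -9.2  5.3] M [-1.52  0.29 -0.25] w 14.2 gf 79.8 q [-0.39  0.51  1.73  0.17  0.96 -0.52]
target [ 0.5805 -0.1097  0.0159] d [-0.0012  0.0037  0.0007] rv [-0.16  0.27  0.08] | per row [-0.0012  0.0037  0.0007] [-0.16  0.27  0.08]
target [ 0.5806 -0.1145  0.0188] d [-0.0011 -0.0011  0.0036] rv [-1.85  0.24  0.08] | per row [-0.0011 -0.0011  0.0036] [-1.85  0.24  0.08]
side y -0.296 n 25 x [0.0242 0.0396] z [0.0229 0.0237]
side y -0.288 n 31 x [0.0226 0.0495] z [0.0239 0.0255]
side y -0.28 n 61 x [0.0192 0.0503] z [0.0258 0.0346]
side y -0.272 n 27 x [0.0122 0.0396] z [0.0264 0.0318]
side y -0.256 n 14 x [0.018  0.0374] z [0.0289 0.0296]
side y -0.248 n 24 x [0.0176 0.0318] z [0.0294 0.0306]
side y -0.24 n 24 x [0.0163 0.0309] z [0.0304 0.0317]
beam slope ang 0.0511 z at stud 0.0972 rise ang 0.0541 649
```

Call:
send_rows(xyz=[[0,0,0.0008],[0,0,0.0008],[0,-0.0003,0.0008],[0,-0.0003,0.0008],[0,-0.0003,0.0008],[0,0,0],[0,0,0]], delta_rot=[[-0.4,0,0],[-0.4,0,0],[-0.4,0,0],[-0.4,0,0],[-0.4,0,0],[0,0,0],[0,0,0]])

```text
clock: 14.7
position: [0.5819, -0.1142, 0.0193]
ee_rot: [-0.038, 0.698, 0.714, 0.041]
contact_force: [-0.3, -8.8, 3.6]
width: 0.0142
gripper_force: 79.7
```

```bash
python3 -c "
from c import *
st()
keep('side');beamang(3)
"
```

```text
t 14.7 p [ 581.9 -114.2   19.3] z [ 0.0024  0.1114 -0.9938] yang 1.3 F [-0.3 -8.8  3.6] M [-1.46  0.16 -0.17] w 14.2 gf 79.7 q [-0.38  0.5   1.73  0.13  0.95 -0.48]
side y -0.296 n 26 x [0.0243 0.0394] z [0.0298 0.0303]
side y -0.288 n 28 x [0.0234 0.0482] z [0.0303 0.0311]
side y -0.28 n 49 x [0.0183 0.0506] z [0.032  0.0348]
side y -0.272 n 11 x [0.0123 0.0276] z [0.0326 0.0356]
side y -0.256 n 21 x [0.0192 0.0338] z [0.0339 0.0347]
side y -0.248 n 22 x [0.0177 0.0332] z [0.0349 0.0357]
side y -0.24 n 19 x [0.0173 0.0324] z [0.0357 0.0363]
beam slope ang 0.0447 z at stud 0.0956 rise ang 0.047 642
```

Call:
send_rows(xyz=[[0,-0.0005,0.0002],[0,-0.0005,0.0002],[0,-0.0005,0.0002],[0,-0.0005,0],[0,0,0]], delta_rot=[[-0.1,0,0],[-0.1,0,0],[-0.1,0,0],[0,0,0],[0,0,0]])

```text
clock: 15.5
position: [0.5817, -0.1143, 0.0195]
ee_rot: [-0.038, 0.698, 0.714, 0.04]
contact_force: [1.1, -6.6, 4.2]
width: 0.0139
gripper_force: 79.5
```

```bash
python3 -c "
from c import *
st()
"
```

```text
t 15.5 p [ 581.7 -114.3   19.5] z [ 0.0019  0.1098 -0.9939] yang 1.24 F [ 1.1 -6.6  4.2] M [-1.1  -0.18 -0.18] w 13.9 gf 79.5 q [-0.38  0.5   1.73  0.13  0.95 -0.47]
```

Call:
send_rows(xyz=[[0,-0.001,0.0004],[0,-0.001,0.0004],[0,-0.001,0.0004],[0,-0.001,0.0004],[0,0,0.0004],[0,0,0]], delta_rot=[[-0.15,0,0],[-0.15,0,0],[0,0,0],[0,0,0],[0,0,0],[0,0,0]])

```text
clock: 16.1
position: [0.5815, -0.1144, 0.0197]
ee_rot: [-0.039, 0.699, 0.713, 0.04]
contact_force: [7.1, 2.1, -5.8]
width: 0.0143
gripper_force: 78.2
```

```bash
python3 -c "
from c import *
st()
keep('side',2);beamang(2)
"
```

```text
t 16.1 p [ 581.5 -114.4   19.7] z [ 5.000e-04  1.113e-01 -9.938e-01] yang 1.14 F [ 7.1  2.1 -5.8] M [-0.05 -1.13 -0.28] w 14.3 gf 78.2 q [-0.38  0.5   1.73  0.13  0.95 -0.47]
side y -0.296 n 26 x [0.0238 0.0383] z [0.0298 0.0308]
side y -0.288 n 28 x [0.0226 0.0475] z [0.0306 0.0316]
side y -0.28 n 49 x [0.022  0.0508] z [0.032  0.0345]
side y -0.272 n 12 x [0.0118 0.034 ] z [0.0318 0.034 ]
side y -0.256 n 23 x [0.0187 0.0337] z [0.0349 0.0354]
side y -0.248 n 19 x [0.0174 0.0325] z [0.0346 0.0354]
side y -0.24 n 20 x [0.016  0.0307] z [0.0355 0.0364]
beam slope ang 0.0433 z at stud 0.0955 rise ang 0.0466 647m.py:5: RuntimeWarning: Mean of empty slice
  d['depth']=np.nan_to_num(np.nanmean(z,0)); d['color']=np.mean([x['color'] for x in ds],0).astype(np.uint8); return d
```

Call:
send_rows(xyz=[[0,0,0],[0,0,0],[0,0,0],[0,0,0],[0,-0.001,0.01],[0,-0.0022,0.02],[0,-0.0022,0.02],[0,-0.0022,0.02],[0,-0.0022,0.02],[0,-0.0011,0.01]], delta_rot=[[0,0,0],[0,0,0],[0,0,0],[0,0,0],[0,0,0],[0,0,0],[0,0,0],[0,0,0],[0,0,0],[0,0,0]], gripper=0.045, force=60)

```text
clock: 17.3
position: [0.5804, -0.1271, 0.1229]
ee_rot: [-0.038, 0.698, 0.714, 0.039]
contact_force: [0.2, -0.5, 0.8]
width: 0.0448
gripper_force: 0.0
```

Call:
send_rows(xyz=[[-0.009,0.011,0],[-0.009,0.011,0],[-0.009,0.011,0],[-0.009,0.011,0],[-0.009,0.011,0],[-0.009,0.011,0],[-0.009,0.011,0],[-0.009,0.011,0]], delta_rot=[[-1.6,0,0],[-1.6,0,0],[-1.6,0,0],[-1.6,0,0],[0,0,-4.8],[0,0,-4.8],[0,0,-4.8],[0,0,-4.8]])

```text
clock: 18.1
position: [0.5067, -0.038, 0.1203]
ee_rot: [-0.001, 0.81, 0.587, -0.002]
contact_force: [-0.1, 0.7, 1.0]
width: 0.0451
gripper_force: 0.0
```

```bash
cat > s.py <<'E'
from c import *
def tool(yang):
    a=np.radians(yang);y=np.array([np.cos(a),np.sin(a),0]);z=-ez;return np.stack([np.cross(y,z),y,z],1)
E
python3 -c "
from s import *
st();keep('side',2);beamang(3)
delta(np.array([.4364,.0564,.010]),tool(-77.35),1)
"
```

```text
t 18.1 p [506.7 -38.  120.3] z [-3.9e-03 -4.0e-04 -1.0e+00] yang -18.18 F [-0.1  0.7  1. ] M [-0.02 -0.04 -0.03] w 45.1 gf 0.0 q [-0.21  0.27  1.81 -0.    1.06  0.11]
side y -0.296 n 25 x [0.0239 0.038 ] z [0.0303 0.0311]
side y -0.288 n 33 x [0.023  0.0483] z [0.0305 0.0321]
side y -0.28 n 47 x [0.0198 0.0505] z [0.0315 0.0347]
side y -0.272 n 13 x [0.0122 0.0365] z [0.0331 0.0349]
side y -0.256 n 22 x [0.0181 0.0335] z [0.0346 0.0354]
side y -0.248 n 22 x [0.0173 0.0333] z [0.0353 0.0362]
side y -0.24 n 16 x [0.0163 0.0316] z [0.0346 0.0365]
beam slope ang 0.0456 z at stud 0.0956 rise ang 0.0469 645
target [0.4364 0.0564 0.01  ] d [-0.0717  0.0954 -0.1105] rv [-1.000e-02 -1.600e-01 -5.946e+01] | per row [-0.0717  0.0954 -0.1105] [-1.000e-02 -1.600e-01 -5.946e+01]m.py:5: RuntimeWarning: Mean of empty slice
  d['depth']=np.nan_to_num(np.nanmean(z,0)); d['color']=np.mean([x['color'] for x in ds],0).astype(np.uint8); return d
```

Call:
send_rows(xyz=[[-0.006,0.008,0],[-0.006,0.008,0],[-0.006,0.008,0],[-0.006,0.008,0],[-0.006,0.008,0],[-0.006,0.008,0],[-0.006,0.008,0],[-0.006,0.008,0],[-0.006,0.008,0],[-0.006,0.008,0],[-0.006,0.008,0],[-0.0057,0.0074,0]], delta_rot=[[0,0,-4.955],[0,0,-4.955],[0,0,-4.955],[0,0,-4.955],[0,0,-4.955],[0,0,-4.955],[0,0,-4.955],[0,0,-4.955],[0,0,-4.955],[0,0,-4.955],[0,0,-4.955],[0,0,-4.955]])

```text
clock: 19.55
position: [0.4364, 0.0566, 0.1203]
ee_rot: [-0.001, 0.994, 0.108, -0.001]
contact_force: [-0.7, -0.2, -0.1]
width: 0.045
gripper_force: 0.0
```

Call:
send_rows(xyz=[[0,0,-0.015],[0,0,-0.02],[0,0,-0.02],[0,0,-0.02],[0,0,-0.015],[0,0,-0.01],[0,0,-0.006],[0,0,-0.003],[0,0,0]], delta_rot=[[0,0,0],[0,0,0],[0,0,0],[0,0,0],[0,0,0],[0,0,0],[0,0,0],[0,0,0],[0,0,0]])

```text
clock: 20.45
position: [0.4361, 0.0568, 0.0113]
ee_rot: [-0.001, 0.994, 0.109, -0.001]
contact_force: [0.4, 0.4, 0.4]
width: 0.0446
gripper_force: 0.0
```

```bash
python3 -c "
from s import *
st()
delta(np.array([.4364,.0564,.010]),tool(-77.35),1)
"
```

```text
t 20.45 p [436.1  56.8  11.3] z [-0.0021  0.0026 -1.    ] yang -77.43 F [0.4 0.4 0.4] M [-0.02  0.03  0.06] w 44.6 gf 0.0 q [-0.03  0.33  2.09  0.    0.72  1.32]
target [0.4364 0.0564 0.01  ] d [ 0.0003 -0.0004 -0.0013] rv [-0.15 -0.12  0.08] | per row [ 0.0003 -0.0004 -0.0013] [-0.15 -0.12  0.08]
```

Call:
send_rows(xyz=[[0,0,0],[0,0,0],[0,0,0],[0,0,0],[0,0,0],[0,0,0]], delta_rot=[[0,0,0],[0,0,0],[0,0,0],[0,0,0],[0,0,0],[0,0,0]], gripper=0.0, force=40)

```text
clock: 21.05
position: [0.4363, 0.0568, 0.0119]
ee_rot: [-0.001, 0.994, 0.11, -0.0]
contact_force: [-1.1, -0.5, 5.4]
width: 0.0112
gripper_force: 40.1
```

```bash
python3 -c "
from s import *
st()
"
```

```text
t 21.05 p [436.3  56.8  11.9] z [-9.0e-04  2.5e-03 -1.0e+00] yang -77.42 F [-1.1 -0.5  5.4] M [-0.12  0.06 -0.05] w 11.2 gf 40.1 q [-0.03  0.33  2.09  0.    0.72  1.32]
```

Call:
send_rows(xyz=[[0,0,0.005],[0,0,0.01],[0,0,0.015],[0,0,0.015],[0,0,0.01],[0,0,0.005],[0,0,0],[0,0,0]], delta_rot=[[0,0,0],[0,0,0],[0,0,0],[0,0,0],[0,0,0],[0,0,0],[0,0,0],[0,0,0]])

```text
clock: 21.85
position: [0.4354, 0.0569, 0.071]
ee_rot: [-0.001, 0.994, 0.109, -0.001]
contact_force: [-0.0, -0.8, -1.4]
width: 0.0114
gripper_force: 39.1
```

```bash
python3 -c "
from s import *
s=st();np.savez('t_top.npz')
for cam in('side','top'):
  d=avg(cam,4);np.savez('shim_'+cam+'.npz',**d);w=cloud(d).reshape(-1,3)
  k=w[(w[:,0]>.455)&(w[:,0]<.54)&(w[:,1]>.03)&(w[:,1]<.11)&(w[:,2]>.045)&(w[:,2]<.085)]
  if len(k)<10: print(len(k));continue
  f=np.linalg.lstsq(np.c_[k[:,:2]-k[:,:2].mean(0),np.ones(len(k))],k[:,2],rcond=None)[0]
  print(cam,len(k),k.mean(0).round(4),'dz/dx,dz/dy',f.round(4),rect(k),k[:,0].max())
  t=np.array([np.cos(np.radians(12.6)),np.sin(np.radians(12.6))]);u=(k[:,:2]-s['position'][:2])@t;print(np.percentile(u,[0,1,3,97,99,100]).round(4))
"
```

```text
t 21.85 p [435.4  56.9  71. ] z [-0.003   0.0026 -1.    ] yang -77.43 F [-0.  -0.8 -1.4] M [-0.02  0.05 -0.01] w 11.4 gf 39.1 q [-0.03  0.24  2.02  0.    0.89  1.32]
side 187 [0.4871 0.0621 0.0634] dz/dx,dz/dy [-0.0148  0.0267  0.0634] (array([486.6,  65.7]), array([45.9, 66.1]), 14.16) 0.5231705636386119
[0.0191 0.0197 0.0228 0.0815 0.0842 0.0855]
0
```

```bash
python3 -c "
from s import *
delta(W(-.122,0,.0588),tool(-96.5),8)
delta(W(-.062,0,.0588),tool(-96.5),10)
"
```

```text
target [0.4629 0.1175 0.0588] d [ 0.0273  0.0606 -0.0122] rv [ -0.18  -0.14 -19.07] | per row [ 0.0034  0.0076 -0.0015] [-0.02 -0.02 -2.38]
target [0.5225 0.1107 0.0588] d [ 0.0869  0.0538 -0.0122] rv [ -0.18  -0.14 -19.07] | per row [ 0.0087  0.0054 -0.0012] [-0.02 -0.01 -1.91]
```

Call:
send_rows(xyz=[[0.0034,0.0076,0],[0.0034,0.0076,0],[0.0034,0.0076,0],[0.0034,0.0076,0],[0.0034,0.0076,0],[0.0034,0.0076,0],[0.0034,0.0076,-0.006],[0.0034,0.0076,-0.006],[0,0,0],[0,0,0],[0,0,0]], delta_rot=[[0,0,-2.38],[0,0,-2.38],[0,0,-2.38],[0,0,-2.38],[0,0,-2.38],[0,0,-2.38],[0,0,-2.38],[0,0,-2.38],[-0.05,-0.6,0],[0,0,0],[0,0,0]])

```text
clock: 23.35
position: [0.4626, 0.1174, 0.0594]
ee_rot: [-0.001, 0.998, -0.056, 0.004]
contact_force: [0.6, -0.0, -1.0]
width: 0.0112
gripper_force: 39.1
```

```bash
python3 -c "
from s import *
s=st()
for cam in('side','top'):
  d=avg(cam,5);np.savez('pre_'+cam+'.npz',**d);w=cloud(d).reshape(-1,3)-S;q=np.stack([w@ex,w@ey,w@ez],1)
  k=q[(q[:,0]>-.088)&(q[:,0]<-.034)&(abs(q[:,1])<.028)&(q[:,2]>.042)&(q[:,2]<.062)]
  if len(k)<10: print(cam,len(k));continue
  f=np.linalg.lstsq(np.c_[k[:,:2],np.ones(len(k))],k[:,2],rcond=None)[0]
  print(cam,len(k),k.mean(0).round(4),'dz/dx,dz/dy',f.round(4),'x',np.percentile(k[:,0],[1,99]).round(4),'y',np.percentile(k[:,1],[0,2,98,100]).round(4))
d=dict(np.load('pre_side.npz'));c=cv2.cvtColor(d['color'],cv2.COLOR_RGB2BGR)[120:240,160:310];cv2.imwrite('pics/crop4.png',cv2.resize(c,None,fx=5,fy=5,interpolation=cv2.INTER_CUBIC))
delta(W(-.122,0,.0588),tool(-96.5),1)
"
```

```text
t 23.35 p [462.6 117.4  59.4] z [ 0.009   0.0022 -1.    ] yang -96.44 F [ 0.6 -0.  -1. ] M [-0.01  0.04  0.02] w 11.2 gf 39.1 q [0.1  0.3  1.97 0.   0.87 1.78]
side 167 [-0.0642 -0.0047  0.0527] dz/dx,dz/dy [-0.0147  0.0209  0.0518] x [-0.0873 -0.0367] y [-0.0267 -0.0247  0.0194  0.0219]
top 3
target [0.4629 0.1175 0.0588] d [-0.0001 -0.0001 -0.0005] rv [-0.14  0.53 -0.02] | per row [-0.0001 -0.0001 -0.0005] [-0.14  0.53 -0.02]
```

View pics/crop4.png

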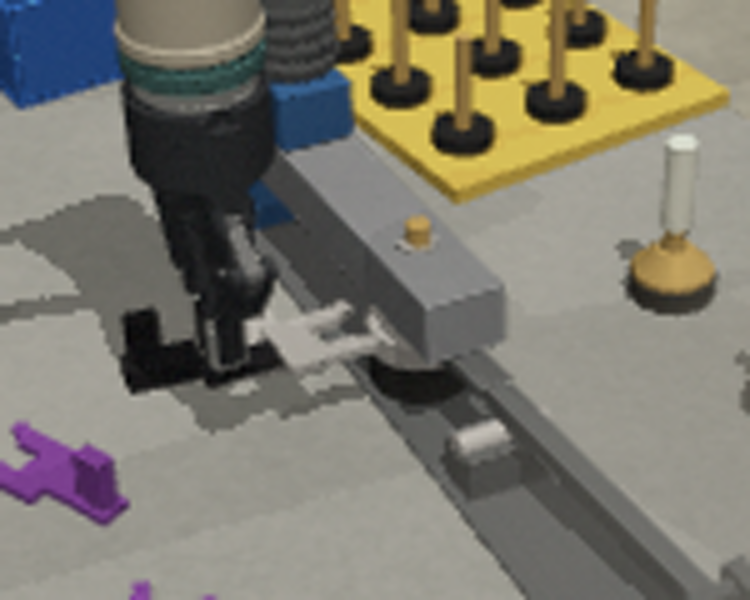

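The side crop shows the shim level, prongs at about (350,325), pointing at the gap above the pad, just short of the beam. Sliding it in, watching the force.

Call:
send_rows(xyz=[[0.005,-0.0006,-0.0005],[0.005,-0.0006,0],[0.005,-0.0006,0],[0.005,-0.0005,0],[0.005,-0.0006,0],[0.005,-0.0006,0],[0,0,0],[0,0,0]], delta_rot=[[0,0,0],[0,0,0],[0,0,0],[0,0,0],[0,0,0],[0,0,0],[0,0,0],[0,0,0]])

```text
clock: 24.65
position: [0.4929, 0.1142, 0.0586]
ee_rot: [-0.001, 0.998, -0.057, 0.004]
contact_force: [-0.4, -0.0, -0.8]
width: 0.0115
gripper_force: 39.1
```

Call:
send_rows(xyz=[[0.003,-0.0003,0],[0.003,-0.0003,0],[0.003,-0.0004,0],[0.003,-0.0003,0],[0.003,-0.0004,0],[0,0,0]], delta_rot=[[0,0,0],[0,0,0],[0,0,0],[0,0,0],[0,0,0],[0,0,0]])

```text
clock: 25.25
position: [0.5087, 0.1124, 0.0588]
ee_rot: [-0.001, 0.998, -0.056, 0.005]
contact_force: [0.7, 0.3, -1.4]
width: 0.0111
gripper_force: 39.1
```

```bash
python3 -c "
from s import *
s=st()
delta(W(-.062,0,.0588),tool(-96.5),1)
"
```

```text
t 25.25 p [508.7 112.4  58.8] z [ 0.0098  0.0024 -0.9999] yang -96.48 F [ 0.7  0.3 -1.4] M [ 0.03  0.05 -0.02] w 11.1 gf 39.1 q [0.08 0.35 1.88 0.   0.9  1.77]
target [0.5225 0.1107 0.0588] d [ 0.0138 -0.0017  0.    ] rv [-0.14  0.56 -0.02] | per row [ 0.0138 -0.0017  0.    ] [-0.14  0.56 -0.02]
```

Call:
send_rows(xyz=[[0.0025,-0.0003,0],[0.0025,-0.0003,0],[0.0025,-0.0003,0],[0.0025,-0.0003,0],[0,0,0],[0,0,0]], delta_rot=[[0,0,0],[0,0,0],[0,0,0],[0,0,0],[0,0,0],[0,0,0]])

```text
clock: 25.85
position: [0.5179, 0.1113, 0.0587]
ee_rot: [-0.001, 0.998, -0.056, 0.004]
contact_force: [0.0, 0.3, -1.6]
width: 0.0116
gripper_force: 39.1
```

Call:
send_rows(xyz=[[0.001,-0.0001,0],[0.001,-0.0001,0],[0.001,-0.0001,0],[0,0,0],[0,0,0]], delta_rot=[[0,0,0],[0,0,0],[0,0,0],[0,0,0],[0,0,0]])

```text
clock: 26.35
position: [0.521, 0.111, 0.0587]
ee_rot: [-0.001, 0.998, -0.056, 0.004]
contact_force: [-0.1, -0.9, -0.7]
width: 0.0116
gripper_force: 39.1
```

```bash
python3 -c "
from s import *
s=st()
delta(W(-.062,0,.0588),tool(-96.5),1)
"
```

```text
t 26.35 p [521.  111.   58.7] z [ 0.0091  0.0023 -1.    ] yang -96.47 F [-0.1 -0.9 -0.7] M [-0.02  0.07 -0.02] w 11.6 gf 39.1 q [0.08 0.37 1.85 0.   0.92 1.76]
target [0.5225 0.1107 0.0588] d [ 0.0015 -0.0003  0.0001] rv [-0.13  0.52 -0.03] | per row [ 0.0015 -0.0003  0.0001] [-0.13  0.52 -0.03]
```

Up to here there is no resistance. I'll finish in 0.7 mm steps until it touches.

Call:
send_rows(xyz=[[0.0007,-0.0001,0],[0.0007,-0.0001,0],[0.0007,-0.0001,0],[0,0,0],[0,0,0]], delta_rot=[[0,0,0],[0,0,0],[0,0,0],[0,0,0],[0,0,0]])

```text
clock: 26.85
position: [0.5229, 0.1107, 0.0587]
ee_rot: [-0.001, 0.998, -0.056, 0.004]
contact_force: [-0.9, 0.1, -1.1]
width: 0.0107
gripper_force: 39.1
```

```bash
python3 -c "
from s import *
s=st()
delta(W(-.062,0,.0588),tool(-96.5),1)
"
```

```text
t 26.85 p [522.9 110.7  58.7] z [ 0.0089  0.0024 -1.    ] yang -96.47 F [-0.9  0.1 -1.1] M [-0.01  0.06  0.04] w 10.7 gf 39.1 q [0.08 0.37 1.85 0.   0.92 1.76]
target [0.5225 0.1107 0.0588] d [-0.0004  0.      0.0001] rv [-0.13  0.51 -0.03] | per row [-0.0004  0.      0.0001] [-0.13  0.51 -0.03]
```

Call:
send_rows(xyz=[[0.0006,-0.0001,0],[0.0006,-0.0001,0],[0,0,0],[0,0,0]], delta_rot=[[0,0,0],[0,0,0],[0,0,0],[0,0,0]])

```text
clock: 27.25
position: [0.5231, 0.1106, 0.0586]
ee_rot: [-0.001, 0.998, -0.056, 0.003]
contact_force: [-4.1, 1.4, 1.3]
width: 0.011
gripper_force: 39.4
```

Call:
send_rows(xyz=[[0.0006,-0.0001,0],[0.0006,0,0],[0,0,0],[0,0,0]], delta_rot=[[0,0,0],[0,0,0],[0,0,0],[0,0,0]])

```text
clock: 27.65
position: [0.5232, 0.1106, 0.0583]
ee_rot: [-0.001, 0.998, -0.056, 0.002]
contact_force: [-6.0, 0.9, 1.5]
width: 0.0109
gripper_force: 39.5
```

Call:
send_rows(xyz=[[-0.0006,0,0],[-0.0006,0.0001,-0.0004],[0,0,-0.0004],[0,0,-0.0004],[0,0,0]], delta_rot=[[0,0,0],[0,0.15,0],[0,0.15,0],[0,0.15,0],[0,0,0]])

```text
clock: 28.15
position: [0.5232, 0.1105, 0.0573]
ee_rot: [-0.001, 0.998, -0.056, -0.001]
contact_force: [-5.5, 0.3, 0.9]
width: 0.0116
gripper_force: 39.5
```

```bash
python3 -c "
from s import *
s=st()
"
```

```text
t 28.15 p [523.2 110.5  57.3] z [-0.0011  0.0023 -1.    ] yang -96.47 F [-5.5  0.3  0.9] M [0.16 0.84 0.02] w 11.6 gf 39.5 q [0.08 0.37 1.84 0.   0.93 1.76]
```

Call:
send_rows(xyz=[[-0.0004,0,-0.0004],[-0.0004,0,-0.0004],[-0.0004,0,-0.0004],[0,0,0],[0,0,0]], delta_rot=[[0,0,0],[0,0,0],[0,0,0],[0,0,0],[0,0,0]])

```text
clock: 28.65
position: [0.5231, 0.1105, 0.0568]
ee_rot: [-0.001, 0.998, -0.056, 0.001]
contact_force: [-4.3, 0.4, 5.0]
width: 0.011
gripper_force: 39.9
```

```bash
python3 -c "
from s import *
s=st()
"
```

```text
t 28.65 p [523.1 110.5  56.8] z [ 0.0016  0.0023 -1.    ] yang -96.47 F [-4.3  0.4  5. ] M [ 0.08  0.78 -0.  ] w 11.0 gf 39.9 q [0.08 0.37 1.84 0.   0.92 1.76]
```

Call:
send_rows(xyz=[[0,0,0.0005],[0,0,0.0005],[0,0,0],[0,0,0],[0,0,0.01],[0,0,0.02],[0,0,0.03],[-0.01,0,0.03],[-0.03,-0.02,0.02],[-0.04,-0.03,0.01],[-0.04,-0.03,0],[-0.04,-0.03,0]], delta_rot=[[0,0,0],[0,0,0],[0,0,0],[0,0,0],[0,0,0],[0,0,0],[0,0,0],[0,0,0],[0,0,0],[0,0,0],[0,0,0],[0,0,0]], gripper=0.04)

```text
clock: 29.85
position: [0.3629, 0.0003, 0.1782]
ee_rot: [-0.001, 0.998, -0.056, 0.002]
contact_force: [-0.4, -2.0, -0.0]
width: 0.0401
gripper_force: 0.0
```

```bash
python3 -c "
from s import *
s=st();beamang(4)
d=dict(avg('side',4));c=cv2.cvtColor(d['color'],cv2.COLOR_RGB2BGR)[140:260,190:320];cv2.imwrite('pics/crop5.png',cv2.resize(c,None,fx=4.5,fy=4.5,interpolation=cv2.INTER_CUBIC))
for cam in('side','top'):
  if cam=='top': d=avg('top',4)
  w=cloud(d).reshape(-1,3)-S;q=np.stack([w@ex,w@ey,w@ez],1)
  k=q[(q[:,0]>-.085)&(q[:,0]<-.04)&(abs(q[:,1])<.02)&(q[:,2]>.06)&(q[:,2]<.095)];print(cam,'fin',len(k),k.mean(0).round(4),np.percentile(k[:,0],[2,98]).round(4),np.percentile(k[:,2],80).round(4))
"
```

```text
t 29.85 p [3.629e+02 3.000e-01 1.782e+02] z [ 0.0038  0.0012 -1.    ] yang -96.37 F [-0.4 -2.  -0. ] M [-0.07  0.03  0.05] w 40.1 gf 0.0 q [-0.19 -0.01  1.99  0.    1.16  1.49]
beam slope ang 0.0456 z at stud 0.0956 rise ang 0.0469 643
side fin 67 [-0.0636 -0.0048  0.074 ] [-0.0716 -0.0532] 0.0815
top fin 39 [-0.0624 -0.0005  0.0815] [-0.0714 -0.0531] 0.0845
```

View pics/crop5.png

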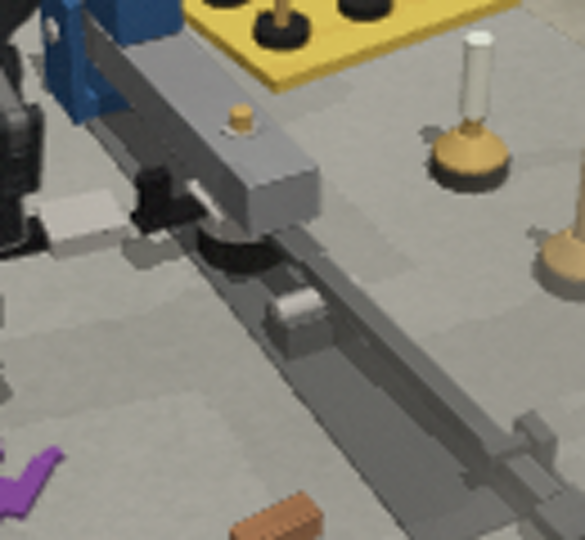

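The crop shows the shim on the mount with only its fin and neck sticking out, the fin at stand x = -62.4 mm, which is home. The bar is still hooked and the beam reads 0.046. Going back to the bar.

Call:
send_rows(xyz=[[0.0155,-0.009,0],[0.0155,-0.009,0],[0.0155,-0.009,0],[0.0155,-0.009,0],[0.0155,-0.009,0],[0.0155,-0.009,0],[0.0155,-0.009,0],[0.0155,-0.009,-0.005],[0.0155,-0.009,-0.01],[0.0155,-0.009,-0.01],[0.0155,-0.009,-0.01],[0.0155,-0.009,-0.01]], delta_rot=[[0,0,7.5],[0,0,7.5],[0,0,7.5],[0,0,7.5],[0,0,7.5],[0,0,7.5],[0,0,7.5],[0,0,7.5],[0,0,7.5],[0,0,7.5],[0,0,7.5],[0,0,7.5]])

```text
clock: 31.65
position: [0.5508, -0.1069, 0.1312]
ee_rot: [-0.002, 0.744, 0.668, -0.001]
contact_force: [-0.7, 0.1, 0.0]
width: 0.0401
gripper_force: 0.0
```

Call:
send_rows(xyz=[[0.0155,-0.009,-0.005],[0.0155,-0.009,-0.005],[0,0,0],[0,0,0],[0,0,0]], delta_rot=[[0,0,7.5],[1.4,0,0],[2.5,0,0],[2.5,0,0],[0,0,0]])

```text
clock: 32.15
position: [0.5813, -0.1259, 0.1211]
ee_rot: [-0.041, 0.7, 0.712, 0.039]
contact_force: [-0.3, -0.2, 0.8]
width: 0.0398
gripper_force: 0.0
```

```bash
python3 -c "
from s import *
s=st()
z=np.array([.0005,.1113,-.9938]);z/=np.linalg.norm(z);a=np.radians(1.14);y=np.array([np.cos(a),np.sin(a),0]);y-=z*(y@z);y/=np.linalg.norm(y);M=np.stack([np.cross(y,z),y,z],1)
p=np.array([.5815,-.1144,.0197]);delta(p-z*.09,M,1);delta(p,M,1)
"
```

```text
t 32.15 p [ 581.3 -125.9  121.1] z [-0.0035  0.1128 -0.9936] yang 0.97 F [-0.3 -0.2  0.8] M [-0.08 -0.01  0.01] w 39.8 gf 0.0 q [-0.39  0.4   1.61  0.11  1.18 -0.46]
target [ 0.5815 -0.1244  0.1091] d [ 0.0002  0.0015 -0.012 ] rv [-0.09 -0.25  0.16] | per row [ 0.0002  0.0015 -0.012 ] [-0.09 -0.25  0.16]
target [ 0.5815 -0.1144  0.0197] d [ 0.0002  0.0115 -0.1014] rv [-0.09 -0.25  0.16] | per row [ 0.0002  0.0115 -0.1014] [-0.09 -0.25  0.16]
```

Call:
send_rows(xyz=[[0,0.0021,-0.018],[0,0.0023,-0.02],[0,0.0023,-0.02],[0,0.002,-0.018],[0,0.0014,-0.0125],[0,0.0008,-0.007],[0,0.0006,-0.005],[0,0,0]], delta_rot=[[0,-0.1,0.1],[0,-0.1,0.06],[0,0,0],[0,0,0],[0,0,0],[0,0,0],[0,0,0],[0,0,0]])

```text
clock: 32.95
position: [0.5809, -0.1133, 0.0214]
ee_rot: [-0.039, 0.698, 0.713, 0.04]
contact_force: [0.7, -1.0, 0.7]
width: 0.04
gripper_force: 0.0
```

Call:
send_rows(xyz=[[0,0,0],[0,0,0],[0,0,0],[0,0,0],[0,0,0]], delta_rot=[[0,0,0],[0,0,0],[0,0,0],[0,0,0],[0,0,0]], gripper=0.0, force=80)

```text
clock: 33.45
position: [0.5816, -0.1137, 0.0225]
ee_rot: [-0.038, 0.699, 0.713, 0.041]
contact_force: [-0.3, -0.7, 5.9]
width: 0.0141
gripper_force: 78.6
```

```bash
python3 -c "
from s import *
s=st()
"
```

```text
t 33.45 p [ 581.6 -113.7   22.5] z [ 0.0025  0.1119 -0.9937] yang 1.17 F [-0.3 -0.7  5.9] M [ 0.03  0.07 -0.11] w 14.1 gf 78.6 q [-0.38  0.5   1.73  0.13  0.96 -0.47]
```

Call:
send_rows(xyz=[[0,0,-0.0009],[0,0,-0.0009],[0,0,-0.0009],[0,0,-0.0009],[0,0,-0.0009],[0,0,0],[0,0,0]], delta_rot=[[0.45,0,0],[0.45,0,0],[0.45,0,0],[0.45,0,0],[0.4,0,0],[0,0,0],[0,0,0]])

```text
clock: 34.15
position: [0.5817, -0.113, 0.0185]
ee_rot: [-0.052, 0.698, 0.712, 0.055]
contact_force: [0.1, 1.7, 8.1]
width: 0.0139
gripper_force: 79.1
```

```bash
python3 -c "
from s import *
s=st();keep('side',3)
"
```

```text
t 34.15 p [ 581.7 -113.    18.5] z [ 0.0027  0.1514 -0.9885] yang 1.15 F [0.1 1.7 8.1] M [ 0.27  0.05 -0.07] w 13.9 gf 79.1 q [-0.4   0.51  1.73  0.17  0.97 -0.52]
side y -0.296 n 25 x [0.0242 0.039 ] z [0.0228 0.024 ]
side y -0.288 n 31 x [0.0235 0.0474] z [0.0244 0.0257]
side y -0.28 n 51 x [0.0223 0.0505] z [0.0259 0.0335]
side y -0.272 n 28 x [0.0125 0.0396] z [0.0261 0.0308]
side y -0.264 n 4 x [0.0201 0.0377] z [0.0182 0.026 ]
side y -0.256 n 15 x [0.0185 0.0316] z [0.0287 0.0299]
side y -0.248 n 23 x [0.0169 0.0319] z [0.0299 0.0306]
side y -0.24 n 23 x [0.0166 0.0308] z [0.031  0.0318]
```

Call:
send_rows(xyz=[[-0.0026,0,0],[-0.0026,0,0],[-0.0026,0,0],[-0.0026,0,0],[-0.0026,0,0],[-0.0026,0,0],[-0.0026,0,0],[-0.0026,0,0],[-0.0026,0,0],[0,0,0],[0,0,0]], delta_rot=[[0,0,-1.2],[0,0,-1.2],[0,0,-1.2],[0,0,-1.2],[0,0,-1.2],[0,0,-1.2],[0,0,-1.2],[0,0,-1.2],[0,0,-1.2],[0,0,0],[0,0,0]])

```text
clock: 35.4
position: [0.5578, -0.112, 0.0182]
ee_rot: [-0.048, 0.761, 0.644, 0.06]
contact_force: [0.8, 4.8, 8.3]
width: 0.0141
gripper_force: 78.9
```

```bash
python3 -c "
import b;b.off[2]=-.003
from s import *
s=st();keep('side',3)
p,r=bar(-.0465,.0381,-.15,.003,-.006);delta(p,r,1)
p,r=bar(-.0465,.0385,0.06,.003,-.006);delta(p,r,1)
"
```

```text
t 35.4 p [ 557.8 -112.    18.2] z [ 0.0297  0.1497 -0.9883] yang -9.55 F [0.8 4.8 8.3] M [ 0.77 -0.15  0.4 ] w 14.1 gf 78.9 q [-0.42  0.47  1.8   0.19  0.91 -0.37]
side y -0.296 n 25 x [-0.0138  0.001 ] z [0.0235 0.0239]
side y -0.288 n 33 x [-0.0131  0.046 ] z [0.0244 0.0258]
side y -0.28 n 68 x [-0.0122  0.0504] z [0.0253 0.0328]
side y -0.272 n 39 x [-0.0122  0.0394] z [0.0262 0.0282]
side y -0.264 n 27 x [-0.0117  0.0395] z [0.0273 0.0285]
side y -0.256 n 23 x [-0.0116  0.003 ] z [0.0284 0.0297]
side y -0.248 n 21 x [-0.0114  0.003 ] z [0.0298 0.0303]
side y -0.24 n 25 x [-0.011   0.0044] z [0.0312 0.032 ]
target [ 0.5563 -0.112   0.0174] d [-0.0015 -0.0001 -0.0008] rv [-0.2   0.29  0.02] | per row [-0.0015 -0.0001 -0.0008] [-0.2   0.29  0.02]
target [ 0.5554 -0.1171  0.0429] d [-0.0023 -0.0051  0.0247] rv [-1.20e+01  2.27e+00 -1.00e-02] | per row [-0.0023 -0.0051  0.0247] [-1.20e+01  2.27e+00 -1.00e-02]
```

Call:
send_rows(xyz=[[-0.0001,-0.0003,0.0015],[-0.0001,-0.0003,0.0015],[-0.0001,-0.0003,0.0015],[-0.0001,-0.0003,0.0015],[-0.0001,-0.0003,0.0015],[-0.0001,-0.0003,0.0015],[-0.0001,-0.0003,0.0015],[-0.0001,-0.0003,0.0015],[-0.0001,-0.0003,0.0014],[-0.0001,-0.0003,0.0014],[-0.0001,-0.0003,0.0014],[-0.0001,-0.0003,0.0014]], delta_rot=[[-0.7,0.12,0],[-0.7,0.12,0],[-0.7,0.12,0],[-0.7,0.12,0],[-0.7,0.12,0],[-0.7,0.12,0],[-0.7,0.12,0],[-0.7,0.12,0],[-0.7,0.12,0],[-0.7,0.12,0],[-0.7,0.12,0],[-0.7,0.12,0]])

```text
clock: 36.75
position: [0.5556, -0.1165, 0.0342]
ee_rot: [0.0, 0.764, 0.646, 0.001]
contact_force: [0.3, 2.7, 0.4]
width: 0.0139
gripper_force: 78.1
```

Call:
send_rows(xyz=[[-0.0001,-0.0003,0.0014],[-0.0001,-0.0003,0.0014],[-0.0001,-0.0003,0.0014],[-0.0001,-0.0003,0.0014],[-0.0001,-0.0003,0.0014],[0,0,0],[0,0,0]], delta_rot=[[-0.7,0.13,0],[-0.7,0.13,0],[-0.7,0.13,0],[-0.7,0.13,0],[-0.7,0.13,0],[0,0,0],[0,0,0]])

```text
clock: 37.45
position: [0.5559, -0.1185, 0.0418]
ee_rot: [0.02, 0.763, 0.645, -0.022]
contact_force: [-0.3, 2.8, 0.2]
width: 0.0142
gripper_force: 78.1
```

```bash
python3 -c "
import b;b.off[2]=-.003
from s import *
s=st();beamang(5)
for sl in(.06,.1):
  p,r=bar(-.0465,.0385,sl,.003,-.006);delta(p,r,1)
"
```

```text
t 37.45 p [ 555.9 -118.5   41.8] z [-0.0072 -0.0596 -0.9982] yang -9.55 F [-0.3  2.8  0.2] M [ 0.69 -0.06  0.01] w 14.2 gf 78.1 q [-0.29  0.43  1.79 -0.07  0.91 -0.08]
beam slope ang 0.0282 z at stud 0.0921 rise ang 0.031 640
target [ 0.5554 -0.1171  0.0429] d [-0.0004  0.0014  0.0012] rv [0.   0.15 0.06] | per row [-0.0004  0.0014  0.0012] [0.   0.15 0.06]
target [ 0.5554 -0.1172  0.0478] d [-0.0004  0.0013  0.0061] rv [-2.24  0.52  0.06] | per row [-0.0004  0.0013  0.0061] [-2.24  0.52  0.06]
```

Call:
send_rows(xyz=[[0,0,0.0014],[0,0,0.0014],[0,0,0.0014],[0,0,0.0014],[0,0,0.0014],[0,0,0]], delta_rot=[[-0.5,0.08,0],[-0.5,0.08,0],[-0.5,0.08,0],[-0.5,0.08,0],[-0.5,0.08,0],[0,0,0]])

```text
clock: 38.3
position: [0.5558, -0.1186, 0.0488]
ee_rot: [0.035, 0.762, 0.645, -0.039]
contact_force: [0.6, 0.0, -2.8]
width: 0.0143
gripper_force: 78.1
```

```bash
python3 -c "
import b;b.off[2]=-.003
from s import *
s=st();beamang(5)
for sl in(.1,.12):
  p,r=bar(-.0465,.0390,sl,.003,-.006);delta(p,r,1)
p,r=bar(-.13,.041,.12,.003,-.006);delta(p,r,1)
"
```

```text
t 38.3 p [ 555.8 -118.6   48.8] z [-0.0145 -0.1039 -0.9945] yang -9.51 F [ 0.6  0.  -2.8] M [ 0.2  -0.08 -0.04] w 14.3 gf 78.1 q [-0.27  0.43  1.78 -0.13  0.92 -0.02]
beam slope ang 0.0294 z at stud 0.0921 rise ang 0.0309 644
target [ 0.5554 -0.1172  0.0483] d [-0.0003  0.0014 -0.0004] rv [0.27 0.11 0.04] | per row [-0.0003  0.0014 -0.0004] [0.27 0.11 0.04]
target [ 0.5554 -0.1172  0.0507] d [-0.0003  0.0014  0.0021] rv [-0.85  0.3   0.04] | per row [-0.0003  0.0014  0.0021] [-0.85  0.3   0.04]
target [ 0.5416 -0.1997  0.0628] d [-0.0141 -0.081   0.0141] rv [-0.85  0.3   0.04] | per row [-0.0141 -0.081   0.0141] [-0.85  0.3   0.04]
```

The beam reading stays the same as the bar drops away, so it is resting on the shim. Drawing the toe out along the bar's axis.

Call:
send_rows(xyz=[[-0.0012,-0.007,0.0009],[-0.0012,-0.007,0.0009],[-0.0012,-0.007,0.0009],[-0.0012,-0.007,0.0009],[-0.0012,-0.007,0.0009],[-0.0012,-0.007,0.0009],[-0.0012,-0.007,0.001],[-0.0012,-0.007,0.001],[-0.0012,-0.007,0.001],[-0.0012,-0.007,0.001],[-0.0012,-0.007,0.001],[-0.0012,-0.007,0.001]], delta_rot=[[0,0,0],[0,0,0],[0,0,0],[0,0,0],[0,0,0],[0,0,0],[0,0,0],[0,0,0],[0,0,0],[0,0,0],[0,0,0],[0,0,0]])

```text
clock: 39.75
position: [0.5413, -0.2031, 0.0602]
ee_rot: [0.035, 0.763, 0.645, -0.039]
contact_force: [0.7, -0.2, -4.1]
width: 0.0143
gripper_force: 78.1
```

Call:
send_rows(xyz=[[0,-0.002,0.01],[0,0,0.015],[0,0,0.015],[0,0,0.015],[0,0,0.015],[0,0,0],[0,0,0]], delta_rot=[[0,0,0],[1,-0.17,0],[1,-0.17,0],[1,-0.17,0],[1,-0.17,0],[1,-0.17,0],[1,-0.17,0]])

```text
clock: 40.45
position: [0.5414, -0.2045, 0.1306]
ee_rot: [0.001, 0.764, 0.646, 0.002]
contact_force: [-0.7, 0.2, -4.5]
width: 0.0137
gripper_force: 78.3
```

```bash
python3 -c "
from s import *
s=st();beamang(5)
delta(np.array([.4533,-.2127,.020+.003-.006]),tool(.3),1)
d=avg('side',3);w=cloud(d).reshape(-1,3)
for x0,y0 in((.4533,-.264),(.4533,-.124)):
  for dx in(-.018,0,.018):
    k=w[(abs(w[:,0]-x0-dx)<.005)&(abs(w[:,1]-y0)<.006)];print('rest',x0+dx,y0,len(k),np.median(k[:,2]).round(4))
"
```

```text
t 40.45 p [ 541.4 -204.5  130.6] z [ 0.0043  0.0022 -1.    ] yang -9.56 F [-0.7  0.2 -4.5] M [-0.07  0.05  0.03] w 13.7 gf 78.3 q [-0.48  0.35  1.65  0.    1.13 -0.32]
beam slope ang 0.0286 z at stud 0.0921 rise ang 0.0307 642
target [ 0.4533 -0.2127  0.017 ] d [-0.0875 -0.0084 -0.1122] rv [-0.15  0.08  9.88] | per row [-0.0875 -0.0084 -0.1122] [-0.15  0.08  9.88]
rest 0.43529999999999996 -0.264 34 0.0191
rest 0.4533 -0.264 19 0.0198
rest 0.4713 -0.264 20 0.0193
rest 0.43529999999999996 -0.124 16 0.0188
rest 0.4533 -0.124 17 0.0196
rest 0.4713 -0.124 95 0.5396
```

Call:
send_rows(xyz=[[-0.011,-0.001,0],[-0.011,-0.001,0],[-0.011,-0.001,0],[-0.011,-0.001,0],[-0.011,-0.001,0],[-0.011,-0.001,0],[-0.011,-0.001,0],[-0.0105,-0.001,0],[0,0,0]], delta_rot=[[0,0,1.235],[0,0,1.235],[0,0,1.235],[0,0,1.235],[0,0,1.235],[0,0,1.235],[0,0,1.235],[0,0,1.235],[0,0,0]])

```text
clock: 41.75
position: [0.4524, -0.2121, 0.13]
ee_rot: [-0.0, 0.705, 0.709, 0.001]
contact_force: [0.4, 1.2, -4.0]
width: 0.0142
gripper_force: 78.5
```

Call:
send_rows(xyz=[[0,0,-0.015],[0,0,-0.02],[0,0,-0.02],[0,0,-0.02],[0,0,-0.015],[0,0,-0.01],[0,0,-0.005],[0,0,-0.003],[0,0,0],[0,0,0]], delta_rot=[[0,0,0],[0,0,0],[0,0,0],[0,0,0],[0,0,0],[0,0,0],[0,0,0],[0,0,0],[0,0,0],[0,0,0]])

```text
clock: 42.75
position: [0.4544, -0.2129, 0.0227]
ee_rot: [0.001, 0.705, 0.709, 0.002]
contact_force: [-0.3, -1.2, -4.2]
width: 0.0139
gripper_force: 78.5
```

```bash
python3 -c "
from s import *
s=st()"
```

```text
t 42.75 p [ 454.4 -212.9   22.7] z [ 0.0041  0.0015 -1.    ] yang 0.3 F [-0.3 -1.2 -4.2] M [-0.11 -0.04 -0.  ] w 13.9 gf 78.5 q [-0.58  0.38  1.95  0.    0.81 -0.59]
```

Not touching yet, so I'll lower gently until the rests take the weight.

Call:
send_rows(xyz=[[0,0,-0.0012],[0,0,-0.0012],[0,0,-0.0012],[0,0,-0.001],[0,0,0],[0,0,0]], delta_rot=[[0,0,0],[0,0,0],[0,0,0],[0,0,0],[0,0,0],[0,0,0]])

```text
clock: 43.35
position: [0.4539, -0.2126, 0.0176]
ee_rot: [0.0, 0.705, 0.709, 0.002]
contact_force: [-0.5, -0.1, -3.5]
width: 0.0138
gripper_force: 78.6
```

Call:
send_rows(xyz=[[0,0,-0.0006],[0,0,-0.0006],[0,0,0],[0,0,0]], delta_rot=[[0,0,0],[0,0,0],[0,0,0],[0,0,0]])

```text
clock: 43.75
position: [0.4539, -0.2126, 0.0173]
ee_rot: [0.001, 0.705, 0.709, 0.002]
contact_force: [-1.8, 1.0, 5.9]
width: 0.0139
gripper_force: 79.8
```

Contact made: the force rose from -3.5 to +5.9 N. Releasing and withdrawing.

Call:
send_rows(xyz=[[0,0,0],[0,0,0],[0,0,0],[0,0,0],[0,0,0.005],[0,0,0.015],[0,0,0.03],[0,0,0.04],[0,0,0.04],[-0.03,0,0.03],[-0.04,0,0.02],[-0.04,0,0]], delta_rot=[[0,0,0],[0,0,0],[0,0,0],[0,0,0],[0,0,0],[0,0,0],[0,0,0],[0,0,0],[0,0,0],[0,0,0],[0,0,0],[0,0,0]], gripper=0.04)

```text
clock: 44.95
position: [0.3445, -0.2138, 0.1995]
ee_rot: [0.004, 0.705, 0.709, 0.002]
contact_force: [0.0, -0.6, -0.5]
width: 0.0396
gripper_force: 0.0
```

Call:
send_rows(xyz=[[0,0,0],[0,0,0],[0,0,0],[0,0,0],[0,0,0]], delta_rot=[[0,0,0],[0,0,0],[0,0,0],[0,0,0],[0,0,0]])

```text
clock: 45.45
position: [0.3446, -0.2126, 0.196]
ee_rot: [-0.0, 0.705, 0.709, 0.002]
contact_force: [0.4, 0.3, 0.1]
width: 0.0404
gripper_force: 0.0
```

```bash
python3 -c "
from s import *
s=st();beamang(6)
d=avg('top',4);w=cloud(d).reshape(-1,3)-S;q=np.stack([w@ex,w@ey,w@ez],1)
k=q[(q[:,0]>-.085)&(q[:,0]<-.04)&(abs(q[:,1])<.02)&(q[:,2]>.06)&(q[:,2]<.095)];print('fin',len(k),k.mean(0).round(4),np.percentile(k[:,0],[2,98]).round(4))
w=cloud(d);p=pts(d,w,270,395,232,255,.027,.045);print('bar',p.mean(0).round(4),p[:,1].min(),p[:,1].max())
d=save('side','fin');c=cv2.imread('pics/fin.png')[120:320,150:400];cv2.imwrite('pics/crop6.png',cv2.resize(c,None,fx=3,fy=3,interpolation=cv2.INTER_CUBIC))
"
```

```text
t 45.45 p [ 344.6 -212.6  196. ] z [ 0.0025  0.0028 -1.    ] yang 0.35 F [0.4 0.3 0.1] M [ 0.05 -0.04 -0.02] w 40.4 gf 0.0 q [-0.73  0.04  1.89  0.    1.21 -0.74]
beam slope ang 0.0279 z at stud 0.092 rise ang 0.0306 645
fin 40 [-0.0623  0.      0.0819] [-0.0713 -0.0525]
bar [ 0.4538 -0.1864  0.0343] -0.33066986246586016 -0.03864181068790096
```

View pics/crop6.png

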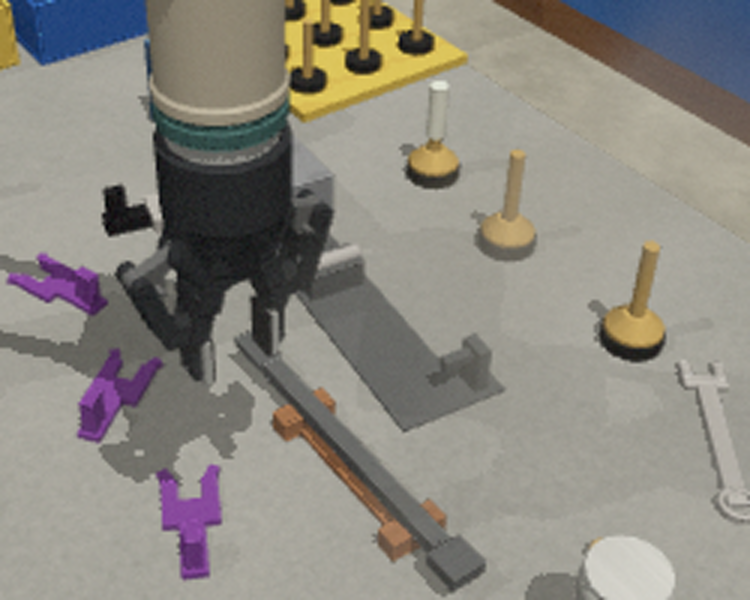

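The crop shows the bar lying on its rests around (360,450), the keeper free at (470,370), and the gripper clear of everything. The beam reads about 0.028 and the shim fin is at -62.3 mm, home. Handing in.

```bash
python3 -c "
from rig import order
print(order.sign_off())"
```

```text
the job is handed in; nothing more can be done
None
```

I finished the job and handed it in at about 46 s: the beam rests on the fully seated shim (reading about 0.028), and the bar lies back on its wooden rests, clear of the beam. No judging result came back.

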